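# Load the drilling jig and close its sliding jaw

### The arm

A 7-joint arm with a two-finger parallel gripper is mounted at the origin on a cart in front of the work surface, level with it; the furniture and walls round the work are solid. World frame = base frame: x ahead of the robot, y to its left, z up, the work surface at z = 0. Lengths are in m, angles in rad, forces in N, time in s.
With the tool pointing down it reaches from about 0.4 to 0.9 m from the base axis. Payload 5.5 kg.
Tool frame: the origin (TCP) lies at the very end of the fingers, on their centre line; the grasp point (between the pads) lies 19 mm behind it; x points along the fingers, y is the direction in which the jaws open and shut, and the axes are right-handed (so a half turn about x gives the same grasp; the last joint's range is limited). The gripper opens to 92 mm and grips with 3 to 60 N. Pads are 19 mm wide; open, the fingers measure 130 mm over their backs; the gripper's body (75 mm by 190 mm) begins 47 mm behind the grasp point.
Start: joints at [1.415, 0.501, -0.427, 1.55, 0.221, 1.138, -0.21], TCP at [0.264, -0.594, 0.227] pointing down, gripper open.
Joint ranges: [-2.88, 2.88], [-0.31, 2.03], [-1.54, 1.56], [0.2, 2.42], [-1.41, 4.55], [0.19, 2.02], [-2.57, 2.57]. Speed limits (rad/s): [2.57, 2.57, 3.14, 3.14, 3.14, 3.14, 3.14].

### API

Orientations are given as a 3x3 rotation matrix whose columns are the frame's x, y, z axes.
In Python, from workcell import r, viewer gives the robot as it stands. The module is installed in compiled form; this text tells all that it offers.
- The arm moves only by the tool servo_tool, never from a script. Its argument "deltas" is a list of rows, each an object of numbers: "x", "y", "z": the shift along the tool's x, y, z in cm; "rx", "ry", "rz": the turn, a rotation vector about the tool's x, y, z in rad. In form: [{"x": .., "y": .., "z": .., "rx": .., "ry": .., "rz": ..}, ...]. A call has 1 to 20 rows; each row shifts and turns the commanded pose from where the row before left it, along the tool's axes as they then stand; what a row does not reach is not made up. A row lasts 1/8 s, in which the tool goes at most 62.5 mm and 10.7 degrees, less where a joint would pass 70% of its speed; a pose out of reach is approached as far as the arm can. A call is refused whole if a number of a shift passes 6.25 or a number of a turn 0.188, either way. A call with a gripper value outside its range is refused whole. "gripper" is the opening, from 0 (shut) to 1 (fully open), set as the call begins (left out, the last holds). The fingers move at their own pace and stop on an object; "force" is the grip in N (left out, the last holds). Time passes only in rows, so rows that do not move let the fingers close. It gives the time, the measured TCP pose, the force and the opening at its end, in the units of the state.
- r.sense(): the state, without advancing time (a new reading comes with each control period).
- viewer.camera(name): name is "scene" or "side" or "wrist"; returns (picture, depth): 384x512x3 uint8, blue, green, red; 384x512 float32, m along the optical axis (not along the pixel's ray), 0 where there is no reading.
- viewer.camera_params(name): a dict with "fx", "fy", "cx", "cy" (pixels), "world_from_camera" (4x4, takes a point from camera to world coordinates); the wrist camera has in their place "tool_from_camera" (4x4, takes a point from camera to tool coordinates, whose origin is the TCP and whose axes are the tool frame's). Camera axes: x right, y down, z forward; pixel columns grow to the right and rows downward; lengths in m; the calibration is good to about 2 mm. A picture is of the moment at which its call begins: read the wrist's pose just before it. camera_params takes no time and is no camera call.
- r.finish_job(): hands the job in, once; it reports no verdict.
The state is a dict: "t": time; "joint_pos": joint angles; "dq": joint speeds; "tau": joint torques, N m; "eef_pos": TCP position; "tool_rot": TCP orientation; "force": force on the tool from outside, world axes, zero at the start; "ft_torque": the same for the moment, N m; "width": opening from 0.0 (shut) to 1.0 (fully open).
Only numpy, scipy, OpenCV 4.12 (cv2) and the standard library are available. Lean on these libraries where they do the work, as an engineer would, in place of code of your own. Each camera call takes 0.05 s, during which the arm holds its last target.

### The job

The brass block has to be drilled in its end: take it out of the wooden stand, stand it upright on its end in the nest of the blue drilling jig, its wider sides along the jig, then slide the jig's jaw along its track by the black grip until the jaw is fully home against the block and presses it to the fence. The stand and the jig each leave only one pair of the block's sides free for the fingers, so set it down upright on the way (the rubber mat is there for that) and take it again by the other pair. Let go of everything and leave the other things where they are.

Things in the scene. Friction and masses are not known exactly. Their poses are not given: they have to be found in the camera images.
- block_center (a point): Centre of the loose brass block, 32 x 25 x 75 mm, about 0.4 kg, standing on end. Axes: y is the long (75 mm) axis, pointing up at the start, x runs across the 32 mm width, z across the 25 mm width. Either end up and either way round will do in the jig.
- stand: Fixed dark wooden stand holding the block. Origin: underside centre, z up. Base 90 (x) x 80 (y) x 10 mm; the block stands on it at x = y = 0. Cheeks 28 (x) x 12 (y) mm, 29 mm apart, rise to z = 92 mm at +y and -y, hiding its 32 mm wide sides; at +x and -x it is free above 6 mm lips: pinch it there, across its 32 mm width, and lift straight up.
- mat: Fixed flat black rubber mat, 90 x 90 x 4 mm, on the bench behind the red tool tin, clear for 60 mm round its centre; origin: underside centre. A place to set the block down (top 4 mm above the bench).
- jig: Fixed blue jig, base 90 (x) x 250 (y) x 12 mm; origin: underside centre, z up, +y along the track to nest and fence. Fence: 24 mm wide, face at y = 93.5 mm, top at z = 92 mm. Nest before it: pocket 30 (x) x 37 (y) mm with lips up to z = 20 mm on its x sides and -y side; the block fits only with its 32 mm width along y. Above the lips its +x and -x sides are free for fingers.
- nest (a point): Point on the floor of the nest (12 mm above the bench) where the middle of the block's foot stands when it is pressed to the fence: x = 0, y = +77.5 mm in the jig. The pocket's middle is 2.5 mm farther to -y. Axes as the jig's.
- jaw (a joint): Position of the sliding jaw along its track, m: 0 fully back, grows towards the fence (+y of the jig), range 0 to 0.088. Its steel nose (z = 27 to 49 mm) meets the block at 0.080 when the block is pressed to the fence. Dry friction of about 2.5 N; it stays where it is left.
- jaw_grip (a point): Middle of the graspable part of the black upright grip on the jaw: 16 mm (x of jig) x 24 mm (y of jig), standing from z = 42 to 82 mm (this point is 64 mm above the bench). It is 58 mm behind the face of the jaw's nose. Axes as the jig's.
- bolt: Bystander: loose bolt, 22 mm wide, 69 mm high, standing on its head; origin at the underside. To be left alone.
- angle: Bystander: loose offcut of rusty angle iron, 45 x 50 x 50 mm; origin at the underside. To be left alone.

How it is judged:
On the way, in this order (a step that is already met when the one before it is completed fails the run):
1. the block stands in the nest of the jig with the jaw still open (horizontal distance between block_center and nest below 0.008 m and z of block_center in the frame of nest below 0.0405 m and angle between the y axis of block_center and the z axis of nest, either way round below 0.12 rad and value of joint jaw below 0.07 m), for 0.2 s.
2. the jaw has been slid home against the block (value of joint jaw above 0.0775 m), for 0.2 s.
At the end, for the whole second after the job is handed in: The block stands upright on the nest floor (either end up, within about 5 degrees and 2 mm in height), its centre within 5 mm of its place against the fence; the jaw is home against it, its joint between 77.5 and 83 mm; everything is at rest and released (horizontal distance between block_center and nest below 0.005 m and z of block_center in the frame of nest between 0.0345 and 0.0395 m and angle between the y axis of block_center and the z axis of nest, either way round below 0.08 rad and value of joint jaw between 0.0775 and 0.083 m); the robot touches nothing.
It fails at once if a bystander was moved more than 20 mm (distance of any of bolt, angle from where it was at the start of the episode above 0.02 m).
It also fails if it takes over 64 s, if anything falls off the work surface, if the arm or the gripper's body presses on something with over 40 N, if the wrist force passes 120 N, or if a joint passes its speed limit or range.

## Working session

There is one attempt and no reset: what is moved stays moved. The work goes in short steps, Python scripts to look and compute and a tool call to move; the robot and the scene stay as the last step left them, time stands still between calls to the robot, and variables do not carry over. Pictures are saved under pics/ and viewed, and the job is handed in when it is done.

Besides the shell and the picture viewer there is one more tool, called after ">>>" by a JSON object that holds its "method" and its "body", one argument or row to a line. servo_tool: Moves the arm, as the interface text tells. Its arguments: {"type":"object","properties":{"deltas":{"type":"array","items":{"type":"object","properties":{"x":{"type":"number"},"y":{"type":"number"},"z":{"type":"number"},"rx":{"type":"number"},"ry":{"type":"number"},"rz":{"type":"number"}}}},"gripper":{"type":"number"},"force":{"type":"number"}},"required":["deltas"]}

```bash
mkdir -p pics
cat > h.py <<'E'
import numpy as np,cv2,json
from workcell import r,viewer
def snap(n,tag):
    s=r.sense(); p,d=viewer.camera(n); cv2.imwrite(f'pics/{tag}.png',p); np.save(f'pics/{tag}.npy',d)
    pr=viewer.camera_params(n)
    if 'world_from_camera' in pr: T=np.array(pr['world_from_camera'])
    else:
        W=np.eye(4);W[:3,:3]=s['tool_rot'];W[:3,3]=s['eef_pos'];T=W@np.array(pr['tool_from_camera'])
    np.savez(f'pics/{tag}.npz',T=T,k=[pr['fx'],pr['fy'],pr['cx'],pr['cy']])
    return p,d
def cloud(tag):
    d=np.load(f'pics/{tag}.npy');z=np.load(f'pics/{tag}.npz');fx,fy,cx,cy=z['k']
    v,u=np.indices(d.shape);P=np.stack([(u-cx)/fx*d,(v-cy)/fy*d,d,np.ones_like(d)],-1)
    W=(P@z['T'].T)[...,:3];W[d==0]=np.nan;return W
E
python3 - <<'E'
from h import *
s=r.sense();print({k:np.round(v,3).tolist() for k,v in s.items()})
for n in ['scene','side','wrist']:
    snap(n,n+'0')
a=cv2.imread('pics/scene0.png');print(a.shape)
print(np.load('pics/scene0.npz')['T'].round(3),np.load('pics/side0.npz')['T'].round(3))
E
```

```text
{'t': 0.0, 'joint_pos': [1.415, 0.502, -0.427, 1.551, 0.221, 1.138, -0.21], 'dq': [-0.0, -0.003, -0.001, 0.002, 0.001, -0.0, -0.002], 'tau': [0.001, -56.658, -5.816, -27.911, -0.069, 0.031, 0.0], 'eef_pos': [0.264, -0.593, 0.226], 'tool_rot': [[-0.001, 0.407, -0.914], [0.002, -0.914, -0.407], [-1.0, -0.002, -0.0]], 'force': [-0.419, 0.871, 0.028], 'ft_torque': [-0.004, -0.035, -0.026], 'width': 1.0}
(384, 512, 3)
[[-0.774 -0.305  0.555 -0.007]
 [-0.633  0.34  -0.695  0.666]
 [ 0.024 -0.889 -0.456  0.56 ]
 [ 0.     0.     0.     1.   ]] [[-0.961 -0.165  0.221  0.298]
 [-0.275  0.628 -0.728  0.727]
 [-0.018 -0.761 -0.649  0.77 ]
 [ 0.     0.     0.     1.   ]]
```

View pics/scene0.png

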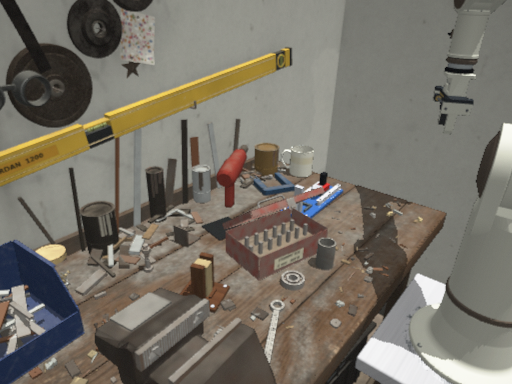

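View pics/side0.png

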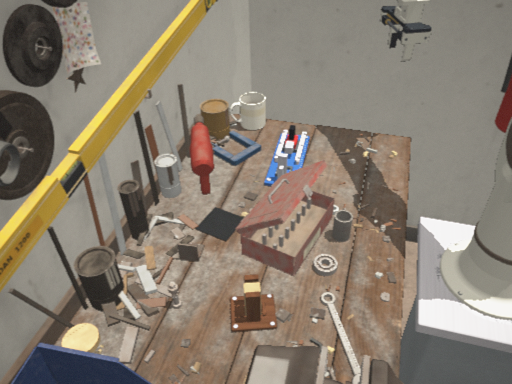

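View pics/wrist0.png

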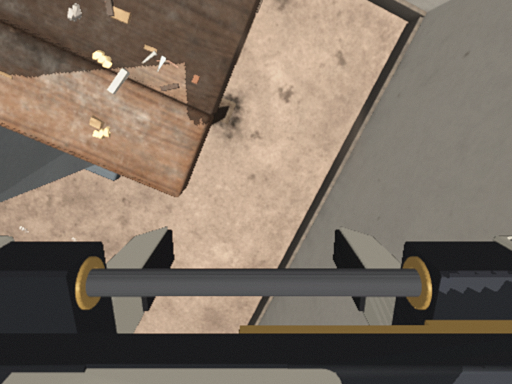

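The side view shows the stand with the block near (253,300), the mat at (220,223) and the jig at (290,153). The bolt is near (173,293) and the angle iron near (188,252). I'll enlarge these areas.

Run:
```python
from h import *
a=cv2.imread('pics/side0.png')
b=a[115:195,250:330];cv2.imwrite('pics/cj.png',cv2.resize(b,None,fx=7,fy=7,interpolation=2))
b=a[265:335,220:290];cv2.imwrite('pics/cs.png',cv2.resize(b,None,fx=7,fy=7,interpolation=2))
a=cv2.imread('pics/scene0.png')
W=cloud('side0')
for u,v in [(220,223),(200,222),(222,208),(242,222),(217,240),(173,293),(188,252),(252,279),(252,286),(252,300),(288,155),(292,130),(280,170),(202,130),(205,180),(245,260),(325,175),(333,215)]:
    print(u,v,W[v,u].round(3))
```

```text
220 223 [ 0.619 -0.002  0.003]
200 222 [ 0.671  0.002 -0.003]
222 208 [ 0.635 -0.062 -0.003]
242 222 [0.54  0.058 0.082]
217 240 [0.608 0.051 0.   ]
173 293 [0.621 0.255 0.053]
188 252 [0.646 0.127 0.028]
252 279 [0.472 0.209 0.089]
252 286 [0.468 0.221 0.085]
252 300 [0.46  0.25  0.082]
288 155 [ 0.52  -0.311  0.012]
292 130 [ 0.518 -0.347  0.076]
280 170 [ 0.512 -0.18   0.056]
202 130 [ 0.723 -0.185  0.143]
205 180 [ 0.692 -0.102  0.047]
245 260 [ 0.525  0.092 -0.002]
325 175 [ 0.402 -0.262 -0.001]
333 215 [ 0.356 -0.108 -0.003]
```

View pics/cj.png

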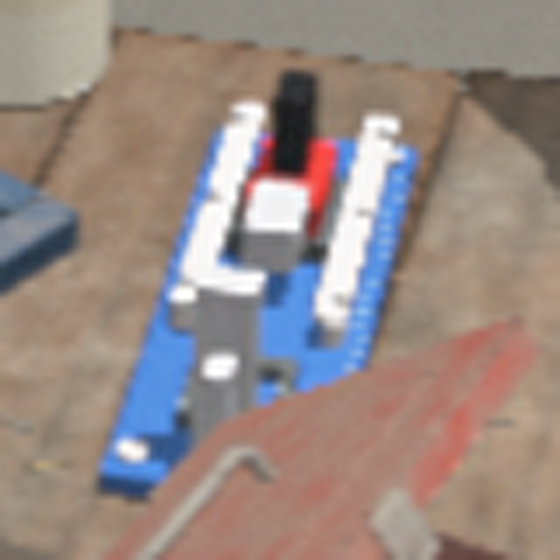

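View pics/cs.png

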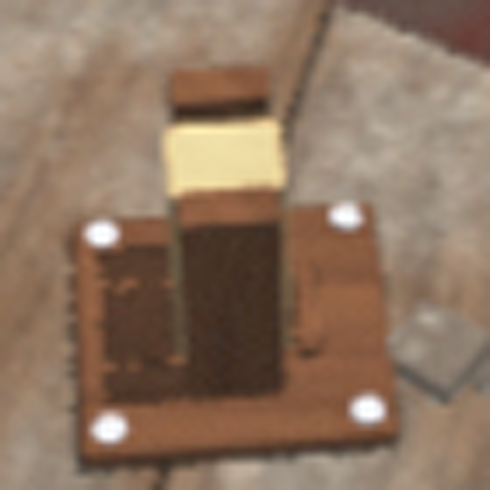

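Run:
```python
from h import *
for tag,(u0,u1,v0,v1) in {'side0':(215,295,265,340)}.items():
    W=cloud(tag)[v0:v1,u0:u1].reshape(-1,3)
    for lo,hi in [(0.005,0.016),(0.086,0.097),(.081,.0885)]:
        m=(W[:,2]>lo)&(W[:,2]<hi)&(abs(W[:,0]-.47)<.07)&(abs(W[:,1]-.23)<.07)
        q=W[m][:,:2].astype(np.float32)*1000
        print(lo,m.sum(),cv2.minAreaRect(q),q.mean(0))
W=cloud('side0')[110:195,255:335].reshape(-1,3)
m=(W[:,2]>.008)&(W[:,2]<.017)
q=W[m][:,:2].astype(np.float32)*1000
print(m.sum(),cv2.minAreaRect(q))
m=(W[:,2]>.088)&(W[:,2]<.096);print('92:',W[m].round(3)[:30])
m=(W[:,2]>.065)&(W[:,2]<.085)&(W[:,1]<-.3);print('grip:',W[m].round(3)[:30])
W=cloud('side0')
L=W[155:240,240:335].reshape(-1,3);m=(L[:,2]>.1);print('lid',np.nanmax(L,0),L[m].min(0) if m.any() else 0)
for z in [.06,.08,.1,.12,.14]:
    m=abs(L[:,2]-z)<.01
    if m.any(): print(z,L[m].min(0).round(3),L[m].max(0).round(3))
M=cloud('side0')
a=cv2.imread('pics/side0.png');k=(a.max(2)<45);k[:200]=0;k[245:]=0;k[:,:190]=0;k[:,245:]=0
q=M[k];q=q[(abs(q[:,2]-.003)<.006)]
print('mat',len(q),cv2.minAreaRect(q[:,:2].astype(np.float32)*1000))
```

```text
0.005 1152 ((456.14898681640625, 221.05442810058594), (112.17774963378906, 81.14212036132812), 19.693714141845703) [463.16028 231.0542 ]
0.086 194 ((466.88421630859375, 224.6886444091797), (27.076025009155273, 54.95872116088867), 21.0297908782959) [465.9731  226.77565]
0.081 230 ((465.4031982421875, 229.50704956054688), (30.688844680786133, 45.68666458129883), 17.356266021728516) [466.7797  225.57603]
611 ((540.542236328125, -337.07659912109375), (165.57843017578125, 315.5562744140625), 16.276714324951172)
92: [[ 0.521 -0.207  0.09 ]
 [ 0.518 -0.204  0.093]
 [ 0.516 -0.208  0.091]
 [ 0.514 -0.209  0.09 ]
 [ 0.52  -0.2    0.092]
 [ 0.517 -0.201  0.091]
 [ 0.515 -0.202  0.092]
 [ 0.513 -0.205  0.09 ]
 [ 0.51  -0.204  0.091]
 [ 0.508 -0.208  0.089]
 [ 0.505 -0.204  0.092]
 [ 0.503 -0.208  0.09 ]
 [ 0.5   -0.207  0.091]
 [ 0.522 -0.199  0.089]
 [ 0.518 -0.195  0.093]
 [ 0.517 -0.199  0.09 ]
 [ 0.513 -0.196  0.093]
 [ 0.512 -0.201  0.09 ]
 [ 0.509 -0.201  0.09 ]
 [ 0.506 -0.2    0.092]
 [ 0.504 -0.202  0.09 ]
 [ 0.501 -0.201  0.092]
 [ 0.499 -0.203  0.091]
 [ 0.521 -0.194  0.09 ]
 [ 0.518
[... 515 characters left out ...]
362  0.082]
 [ 0.515 -0.36   0.084]
 [ 0.526 -0.359  0.08 ]
 [ 0.523 -0.357  0.082]
 [ 0.52  -0.358  0.081]
 [ 0.518 -0.361  0.08 ]
 [ 0.514 -0.356  0.084]
 [ 0.512 -0.362  0.081]
 [ 0.525 -0.355  0.08 ]
 [ 0.522 -0.351  0.082]
 [ 0.519 -0.352  0.082]
 [ 0.516 -0.351  0.083]
 [ 0.514 -0.357  0.08 ]
 [ 0.512 -0.358  0.079]
 [ 0.524 -0.346  0.081]]
lid [0.65187683 0.10599374 0.16461643] [ 0.38319145 -0.12628653  0.10012911]
0.06 [ 0.347 -0.206  0.05 ] [0.538 0.084 0.07 ]
0.08 [ 0.483 -0.202  0.07 ] [0.546 0.087 0.09 ]
0.1 [ 0.458 -0.203  0.09 ] [0.532 0.094 0.11 ]
0.12 [ 0.434 -0.123  0.11 ] [0.511 0.099 0.13 ]
0.14 [ 0.397 -0.117  0.13 ] [0.49  0.105 0.15 ]
mat 0 ((0.0, 0.0), (0.0, 0.0), 0.0)
```

```bash
cat >> h.py <<'E'
from scipy.spatial.transform import Rotation as Ro
def Rd(yaw): # tool down, tool y at yaw (deg)
    c,s=np.cos(np.radians(yaw)),np.sin(np.radians(yaw))
    x=np.array([0,0,-1.]);y=np.array([c,s,0]);return np.stack([x,y,np.cross(x,y)],1)
def go(pos,yaw,n,start=None,quiet=False):
    s=r.sense();p0,R0=(np.array(s['eef_pos']),np.array(s['tool_rot'])) if start is None else (np.array(start[0]),Rd(start[1]))
    rv=Ro.from_matrix(R0.T@Rd(yaw)).as_rotvec()/n
    S=sum((R0@Ro.from_rotvec(rv*k).as_matrix() for k in range(n)))
    t=np.linalg.solve(S,np.array(pos)-p0)*100
    print(n,'rows: x %.3f y %.3f z %.3f rx %.4f ry %.4f rz %.4f'%(*t,*rv),'world d',(np.array(pos)-p0).round(4))
def st():
    s=r.sense();R=np.array(s['tool_rot'])
    print('t',round(s['t'],2),'p',np.round(s['eef_pos'],4),'yaw',round(np.degrees(np.arctan2(R[1,1],R[0,1])),2),'tilt',np.round(R[:2,0],4),'F',np.round(s['force'],1),'w',round(s['width'],3),'q',np.round(s['joint_pos'],2))
E
python3 - <<'E'
from h import *
print(np.array(viewer.camera_params('wrist')['tool_from_camera']).round(3),viewer.camera_params('wrist')['fx'])
go([.46,-.27,.36],-3,9)
go([.46,-.27,.36],-30,8)
W=np.concatenate([cloud('side0').reshape(-1,3),cloud('scene0').reshape(-1,3)]);
# height map
H={}
for x0 in np.arange(.36,.80,.02):
    row=''
    for y0 in np.arange(-.44,.32,.02):
        m=(W[:,0]>=x0)&(W[:,0]<x0+.02)&(W[:,1]>=y0)&(W[:,1]<y0+.02)
        row+='%4s'%(int(round(np.nanmax(W[m,2])*1000)) if m.any() else '.')
    print('%.2f'%x0,row)
E
```

```text
[[-0.001 -0.289  0.957 -0.158]
 [ 1.     0.     0.001 -0.   ]
 [-0.     0.957  0.289 -0.078]
 [ 0.     0.     0.     1.   ]] 304.0032798672701
9 rows: x -1.489 y -0.524 z -4.387 rx -0.1222 ry -0.0001 rz 0.0001 world d [0.1959 0.3234 0.1341]
8 rows: x -1.674 y -1.569 z -4.541 rx -0.0785 ry -0.0001 rz 0.0002 world d [0.1959 0.3234 0.1341]
0.36    3   3   3   8   2   3   2   1   3   3   1   3   7   2   0   .  65  66  63  63  63  64  37   3  16  18  16   3   2   2   2   2   3   3   3  10  10   1
0.38    2   1   3   1   3   3   2   2   3   2   2   5   3   1   0   . 163 164 165 160 153 151 148  64  64  64   2   1   3   3   3   3   8   6   2   3   2   2
0.40    3   2   2   2   2   2   2   1   2   4   3   2   2   .   .   . 157 162 163 164 164 164 164 159 155  63  65  65   2   3   2   5   8  11  12   3   2   .
0.42    2   3   1   3   2   2   3   4   1   4   1   2   2   .   . 121 140 143 150 152 156 161 163 164 164 164 163 159   4   3  10  13  12  13  13   4   3   .
0.44    2   2   2   2   1   3   3   1   1   1   0   1   .   .   . 117 127 132 135 138 142 148 150 153 157 160 165 162   3   2  13
[... 2172 characters left out ...]
   3  21  19  12   3   2   3  25  27  27  29  32  22 117 118 117  31
0.74  100 104  99  99 102  75  34  19 137 143 141 144 145 140 132   3   2 107  98   1   2   2  22  20  12   2   2   2  27  27  14  31  33 117 117 116 117 119
0.76  102 100  97  99 101 101  33  29 138 142 138 127   1   2   3   1 107 107 107 104   4   2  18  25  26 152 152 142  25  14   2  26  28 118 114 114 116 118
0.78  397 395 394 391 388 385 382 381 378 375 373 370 366 365 362 360 358 354 352 348 346 343 341 338 335 334 330 328 326 323 320 316 306 304 307 307 444 496
0.80  398 395 393 391 388 385 386 381 378 376 375 370 368 366 364 360 357 355 352 350 346 344 341 552 551 551 551 552 549 558 559 557 550 531 467 472 473 472
```

Run:
```python
from h import *
go([.47,-.20,.33],0,10)
```

```text
10 rows: x -1.039 y -0.708 z -4.639 rx -0.1152 ry -0.0001 rz 0.0001 world d [0.2059 0.3934 0.1041]
```

>>> {"method": "servo_tool", "body": {
  "deltas": [
    {"x": -1.04, "y": -0.71, "z": -4.64, "rx": -0.115},
    {"x": -1.04, "y": -0.71, "z": -4.64, "rx": -0.115},
    {"x": -1.04, "y": -0.71, "z": -4.64, "rx": -0.115},
    {"x": -1.04, "y": -0.71, "z": -4.64, "rx": -0.115},
    {"x": -1.04, "y": -0.71, "z": -4.64, "rx": -0.115},
    {"x": -1.04, "y": -0.71, "z": -4.64, "rx": -0.115},
    {"x": -1.04, "y": -0.71, "z": -4.64, "rx": -0.115},
    {"x": -1.04, "y": -0.71, "z": -4.64, "rx": -0.115},
    {"x": -1.04, "y": -0.71, "z": -4.64, "rx": -0.115},
    {"x": -1.04, "y": -0.71, "z": -4.64, "rx": -0.115},
    {},
    {}
  ]
}}

```text
invalid input
```

>>> {"method": "servo_tool", "body": {
  "deltas": [
    {"x": -1.04, "y": -0.71, "z": -4.64, "rx": -0.115, "ry": 0, "rz": 0},
    {"x": -1.04, "y": -0.71, "z": -4.64, "rx": -0.115, "ry": 0, "rz": 0},
    {"x": -1.04, "y": -0.71, "z": -4.64, "rx": -0.115, "ry": 0, "rz": 0},
    {"x": -1.04, "y": -0.71, "z": -4.64, "rx": -0.115, "ry": 0, "rz": 0},
    {"x": -1.04, "y": -0.71, "z": -4.64, "rx": -0.115, "ry": 0, "rz": 0},
    {"x": -1.04, "y": -0.71, "z": -4.64, "rx": -0.115, "ry": 0, "rz": 0},
    {"x": -1.04, "y": -0.71, "z": -4.64, "rx": -0.115, "ry": 0, "rz": 0},
    {"x": -1.04, "y": -0.71, "z": -4.64, "rx": -0.115, "ry": 0, "rz": 0},
    {"x": -1.04, "y": -0.71, "z": -4.64, "rx": -0.115, "ry": 0, "rz": 0},
    {"x": -1.04, "y": -0.71, "z": -4.64, "rx": -0.115, "ry": 0, "rz": 0},
    {"x": 0},
    {"x": 0}
  ]
}}

```text
invalid input
```

>>> {"method": "servo_tool", "body": {
  "deltas": [
    {"x": -1.04, "y": -0.71, "z": -4.64, "rx": -0.115, "ry": 0, "rz": 0},
    {"x": -1.04, "y": -0.71, "z": -4.64, "rx": -0.115, "ry": 0, "rz": 0},
    {"x": -1.04, "y": -0.71, "z": -4.64, "rx": -0.115, "ry": 0, "rz": 0},
    {"x": -1.04, "y": -0.71, "z": -4.64, "rx": -0.115, "ry": 0, "rz": 0},
    {"x": -1.04, "y": -0.71, "z": -4.64, "rx": -0.115, "ry": 0, "rz": 0},
    {"x": -1.04, "y": -0.71, "z": -4.64, "rx": -0.115, "ry": 0, "rz": 0},
    {"x": -1.04, "y": -0.71, "z": -4.64, "rx": -0.115, "ry": 0, "rz": 0},
    {"x": -1.04, "y": -0.71, "z": -4.64, "rx": -0.115, "ry": 0, "rz": 0},
    {"x": -1.04, "y": -0.71, "z": -4.64, "rx": -0.115, "ry": 0, "rz": 0},
    {"x": -1.04, "y": -0.71, "z": -4.64, "rx": -0.115, "ry": 0, "rz": 0},
    {"x": 0, "y": 0, "z": 0, "rx": 0, "ry": 0, "rz": 0}
  ],
  "gripper": 1
}}

```text
t: 1.52
eef_pos: [0.4714, -0.1958, 0.3319]
tool_rot: [[0.001, 1.0, 0.006], [-0.001, 0.006, -1.0], [-1.0, 0.001, 0.001]]
force: [-0.7, -1.2, 0.1]
width: 1.001
```

Run:
```python
from h import *
snap('wrist','wj'); st()
```

```text
t 1.57 p [ 0.4708 -0.1988  0.3313] yaw 0.06 tilt [ 0.0006 -0.0016] F [-0.5 -0.5 -0.6] w 0.994 q [ 1.1   0.21 -0.87  1.75  0.17  1.26  0.2 ]
```

View pics/wj.png

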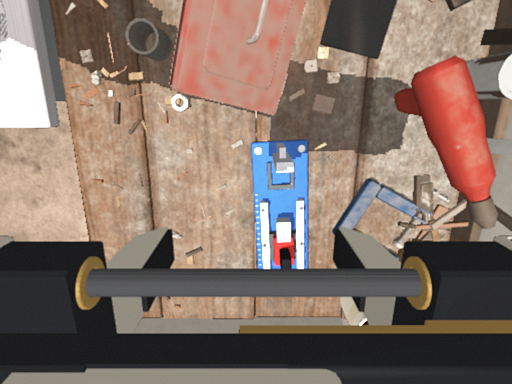

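Run:
```python
from h import *
a=cv2.imread('pics/wj.png')[130:275,235:325];cv2.imwrite('pics/cj2.png',cv2.resize(a,None,fx=4,fy=4,interpolation=2))
W=cloud('wj')
sub=W[135:270,240:320].reshape(-1,3)
print('floor z',np.nanmedian(W[200:260,150:240,2]))
for lo,hi in [(.008,.016),(.088,.1),(.016,.024)]:
    m=(sub[:,2]>lo)&(sub[:,2]<hi);q=sub[m][:,:2].astype(np.float32)*1000
    print(lo,m.sum(),cv2.minAreaRect(q),q.mean(0),q.min(0),q.max(0))
```

```text
floor z 0.00022387660159323142
0.008 3997 ((510.0384521484375, -287.76263427734375), (105.34293365478516, 231.88865661621094), 3.349393129348755) [ 515.8371  -258.93958] [ 451.1204  -400.61844] [ 569.2033  -174.33488]
0.088 191 ((513.6970825195312, -200.7139129638672), (23.011499404907227, 13.70722484588623), 0.6864516139030457) [ 513.8936  -200.67595] [ 502.20032 -207.63396] [ 525.251   -193.74792]
0.016 432 ((517.9625854492188, -282.1940612792969), (70.3320083618164, 206.43309020996094), 4.056654453277588) [ 515.28564 -267.67484] [ 476.36105 -387.63965] [ 552.2813 -179.1599]
```

View pics/cj2.png

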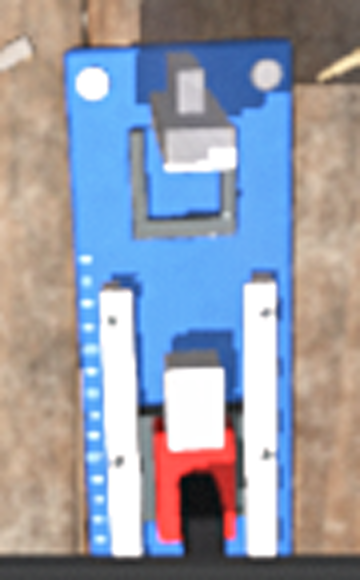

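```bash
cat >> h.py <<'E'
def ray(tag,u,v,z):
    f=np.load(f'pics/{tag}.npz');fx,fy,cx,cy=f['k'];T=f['T']
    d=T[:3,:3]@np.array([(u-cx)/fx,(v-cy)/fy,1]);o=T[:3,3];return (o+d*(z-o[2])/d[2])
E
python3 - <<'E'
from h import *
c=lambda a,b:(235+a/4-.4,130+b/4-.4)
for nm,a,b,z in [('TL',66,48,.012),('BLedge',91,550,.012),('TR',291,40,.012),('BRedge',293,550,.012),
 ('fenceTL',163,165,.092),('fenceTR',237,165,.092),('pocketBL in',148,217,.02),('pocketBR in',220,215,.02),('railR top',262,278,.03),('rail R bot',262,550,.03),('railL top',117,288,.03),('railL bot',127,550,.03)]:
    print(nm,(ray('wj',*c(a,b),z)*1000).round(1))
E
```

```text
TL [ 468.6 -178.7   12. ]
BLedge [ 480.7 -400.    12. ]
TR [ 556.4 -175.    12. ]
BRedge [ 570.3 -399.5   12. ]
fenceTL [ 501.6 -207.1   92. ]
fenceTR [ 526.4 -207.    92. ]
pocketBL in [ 501.8 -244.7   20. ]
pocketBR in [ 530.6 -243.7   20. ]
railR top [ 547.1 -266.8   30. ]
rail R bot [ 553.3 -388.9   30. ]
railL top [ 489.5 -271.4   30. ]
railL bot [ 495.7 -389.3   30. ]
```

Run:
```python
from h import *
go([.457,.26,.26],20,10)
```

```text
10 rows: x 0.709 y 0.587 z -4.576 rx -0.0348 ry 0.0002 rz -0.0000 world d [-0.0138  0.4588 -0.0713]
```

>>> {"method": "servo_tool", "body": {
  "deltas": [
    {"x": 0.0, "y": 0.59, "z": -4.58, "rx": -0.035, "ry": 0, "rz": 0},
    {"x": 0.0, "y": 0.59, "z": -4.58, "rx": -0.035, "ry": 0, "rz": 0},
    {"x": 0.0, "y": 0.59, "z": -4.58, "rx": -0.035, "ry": 0, "rz": 0},
    {"x": 0.0, "y": 0.59, "z": -4.58, "rx": -0.035, "ry": 0, "rz": 0},
    {"x": 0.0, "y": 0.59, "z": -4.58, "rx": -0.035, "ry": 0, "rz": 0},
    {"x": 1.4, "y": 0.59, "z": -4.58, "rx": -0.035, "ry": 0, "rz": 0},
    {"x": 1.4, "y": 0.59, "z": -4.58, "rx": -0.035, "ry": 0, "rz": 0},
    {"x": 1.4, "y": 0.59, "z": -4.58, "rx": -0.035, "ry": 0, "rz": 0},
    {"x": 1.4, "y": 0.59, "z": -4.58, "rx": -0.035, "ry": 0, "rz": 0},
    {"x": 1.4, "y": 0.59, "z": -4.58, "rx": -0.035, "ry": 0, "rz": 0},
    {"x": 0, "y": 0, "z": 0, "rx": 0, "ry": 0, "rz": 0}
  ],
  "gripper": 1
}}

```text
t: 2.95
eef_pos: [0.4562, 0.2618, 0.2593]
tool_rot: [[-0.003, 0.938, 0.346], [0.002, 0.346, -0.938], [-1.0, -0.002, -0.003]]
force: [0.1, 0.5, -0.0]
width: 1.003
```

Run:
```python
from h import *
snap('wrist','ws'); st()
```

```text
t 3.0 p [0.4575 0.2596 0.2596] yaw 20.04 tilt [-0.0022  0.0001] F [ 1.1 -0.2  0.3] w 1.0 q [ 0.29  0.39 -1.07  1.81  0.37  1.16 -0.55]
```

View pics/ws.png

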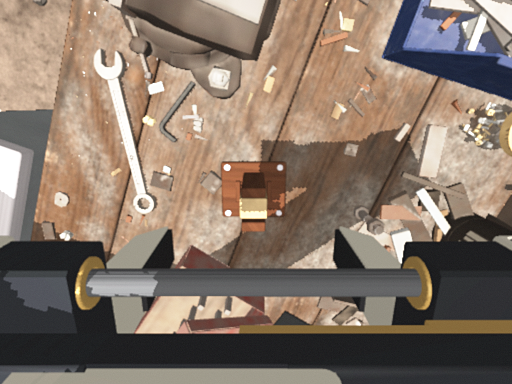

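The stand is seen upright and square to the image near (253,195), with the brass top at (253,208).

Run:
```python
from h import *
a=cv2.imread('pics/ws.png')[145:245,205:305];cv2.imwrite('pics/cs2.png',cv2.resize(a,None,fx=6,fy=6,interpolation=2))
W=cloud('ws')[145:245,205:305].reshape(-1,3)
for lo,hi in [(.006,.014),(.082,.088),(.089,.096)]:
    m=(W[:,2]>lo)&(W[:,2]<hi);q=W[m][:,:2].astype(np.float32)*1000
    print(lo,m.sum(),cv2.minAreaRect(q),q.mean(0))
```

```text
0.006 2233 ((458.8268127441406, 221.48455810546875), (112.60292053222656, 78.57443237304688), 20.244598388671875) [466.125   231.22122]
0.082 634 ((468.154296875, 229.61732482910156), (31.60454559326172, 42.69184875488281), 19.617158889770508) [469.61865 224.95111]
0.089 496 ((469.3646240234375, 224.93182373046875), (27.00081443786621, 52.17402648925781), 20.948869705200195) [468.95795 226.55241]
```

View pics/cs2.png

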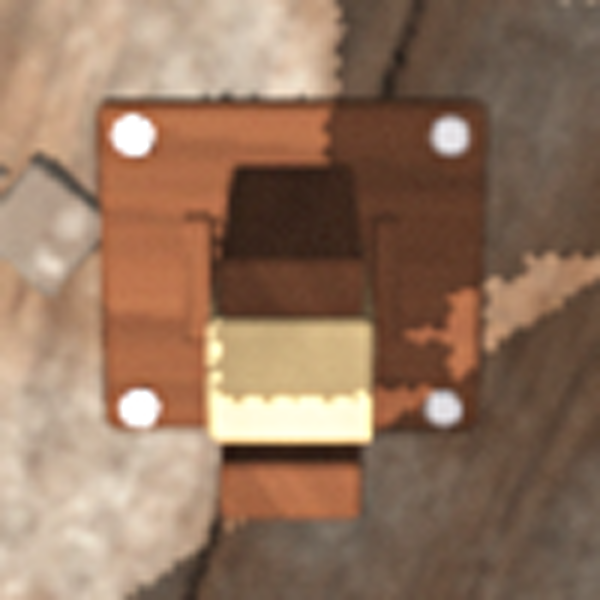

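Run:
```python
from h import *
c=lambda a,b:(205+a/6-.4,145+b/6-.4)
P=[ray('ws',*c(a,b),.085)[:2]*1000 for a,b in [(208,319),(373,319),(374,443),(208,443)]]
P=np.array(P);print(P.round(1),'ctr',P.mean(0),[np.linalg.norm(P[i]-P[i-1]).round(1) for i in range(4)],np.degrees(np.arctan2(*(P[1]-P[0])[::-1])),np.degrees(np.arctan2(*(P[2]-P[3])[::-1])))
B=np.array([ray('ws',*c(a,b),.010)[:2]*1000 for a,b in [(98,99),(488,100),(478,432),(106,428)]])
print(B.round(1),B.mean(0),[np.linalg.norm(B[i]-B[i-1]).round(1) for i in range(4)],[np.degrees(np.arctan2(*(B[j]-B[i])[::-1])).round(2) for i,j in [(0,1),(3,2)]])
go([.470,.2285,.11],20.2,6)
```

```text
[[450.4 230.2]
 [480.  241.2]
 [489.3 217.5]
 [458.9 206.3]] ctr [469.63519973 223.78435105] [np.float64(25.4), np.float64(31.6), np.float64(25.4), np.float64(32.4)] 20.30021612063772 20.311834094871365
[[414.3 247.1]
 [497.1 277.5]
 [525.  202.2]
 [441.4 172.4]] [469.45278154 224.81078469] [np.float64(79.5), np.float64(88.2), np.float64(80.3), np.float64(88.8)] [np.float64(20.13), np.float64(19.65)]
6 rows: x 2.493 y 0.021 z 0.559 rx -0.0005 ry -0.0001 rz 0.0003 world d [ 0.0125 -0.0311 -0.1496]
```

Run:
```python
from h import *
go([.4697,.2242,.14],20.2,4)
```

```text
4 rows: x 2.990 y -0.013 z 0.937 rx -0.0007 ry -0.0002 rz 0.0005 world d [ 0.0122 -0.0354 -0.1196]
```

>>> {"method": "servo_tool", "body": {
  "deltas": [
    {"x": 2.99, "y": -0.01, "z": 0.94, "rx": 0, "ry": 0, "rz": 0},
    {"x": 2.99, "y": -0.01, "z": 0.94, "rx": 0, "ry": 0, "rz": 0},
    {"x": 2.99, "y": -0.01, "z": 0.94, "rx": 0, "ry": 0, "rz": 0},
    {"x": 2.99, "y": -0.01, "z": 0.94, "rx": 0, "ry": 0, "rz": 0},
    {"x": 0, "y": 0, "z": 0, "rx": 0, "ry": 0, "rz": 0},
    {"x": 0, "y": 0, "z": 0, "rx": 0, "ry": 0, "rz": 0}
  ],
  "gripper": 1
}}

```text
t: 3.75
eef_pos: [0.4714, 0.2231, 0.1421]
tool_rot: [[0.001, 0.941, 0.339], [0.001, 0.339, -0.941], [-1.0, 0.001, -0.0]]
force: [0.5, 0.4, -0.6]
width: 0.997
```

Run:
```python
from h import *
st();go([.4697,.2242,.047],20.2,4)
```

```text
t 3.75 p [0.4714 0.2231 0.1421] yaw 19.83 tilt [0.001  0.0006] F [ 0.5  0.4 -0.6] w 0.997 q [ 0.26  0.53 -0.96  1.94  0.53  0.95 -0.6 ]
4 rows: x 2.376 y -0.032 z -0.040 rx -0.0016 ry -0.0001 rz -0.0003 world d [-0.0017  0.0011 -0.0951]
```

>>> {"method": "servo_tool", "body": {
  "deltas": [
    {"x": 2.5, "y": -0.05, "z": 0, "rx": 0, "ry": 0, "rz": 0},
    {"x": 2.5, "y": -0.05, "z": 0, "rx": 0, "ry": 0, "rz": 0},
    {"x": 2.2, "y": 0, "z": 0, "rx": 0, "ry": 0, "rz": 0},
    {"x": 2.2, "y": 0, "z": 0, "rx": 0, "ry": 0, "rz": 0},
    {"x": 0, "y": 0, "z": 0, "rx": 0, "ry": 0, "rz": 0},
    {"x": 0, "y": 0, "z": 0, "rx": 0, "ry": 0, "rz": 0}
  ],
  "gripper": 1
}}

```text
t: 4.5
eef_pos: [0.4697, 0.2237, 0.0476]
tool_rot: [[0.0, 0.94, 0.341], [0.001, 0.341, -0.94], [-1.0, 0.001, -0.0]]
force: [0.4, 0.2, 0.2]
width: 0.995
```

>>> {"method": "servo_tool", "body": {
  "deltas": [
    {"x": 0, "y": 0, "z": 0, "rx": 0, "ry": 0, "rz": 0},
    {"x": 0, "y": 0, "z": 0, "rx": 0, "ry": 0, "rz": 0},
    {"x": 0, "y": 0, "z": 0, "rx": 0, "ry": 0, "rz": 0},
    {"x": 0, "y": 0, "z": 0, "rx": 0, "ry": 0, "rz": 0},
    {"x": 0, "y": 0, "z": 0, "rx": 0, "ry": 0, "rz": 0},
    {"x": 0, "y": 0, "z": 0, "rx": 0, "ry": 0, "rz": 0}
  ],
  "gripper": 0,
  "force": 35
}}

```text
t: 5.25
eef_pos: [0.4694, 0.2231, 0.0471]
tool_rot: [[-0.0, 0.94, 0.341], [0.0, 0.341, -0.94], [-1.0, -0.0, -0.0]]
force: [-0.6, 0.7, 0.2]
width: 0.398
```

Run:
```python
from h import *
st();st();snap('wrist','wg');snap('side','sg')
p=np.hstack([cv2.imread('pics/wg.png')[:,100:412],cv2.imread('pics/sg.png')[200:392,150:360].repeat(2,0).repeat(2,1)[:384]]);cv2.imwrite('pics/g1.png',p)
```

```text
t 5.25 p [0.4694 0.2231 0.0471] yaw 19.94 tilt [-0.  0.] F [-0.6  0.7  0.2] w 0.398 q [ 0.15  0.66 -0.83  1.99  0.68  0.79 -0.72]
t 5.25 p [0.4694 0.2231 0.0471] yaw 19.94 tilt [-0.  0.] F [-0.6  0.7  0.2] w 0.398 q [ 0.15  0.66 -0.83  1.99  0.68  0.79 -0.72]Traceback (most recent call last):
  File "<stdin>", line 3, in <module>
    return _nx.concatenate(arrs, 1, dtype=dtype, casting=casting)
           ~~~~~~~~~~~~~~~^^^^^^^^^^^^^^^^^^^^^^^^^^^^^^^^^^^^^^^
ValueError: all the input array dimensions except for the concatenation axis must match exactly, but along dimension 0, the array at index 0 has size 384 and the array at index 1 has size 368
```

>>> {"method": "servo_tool", "body": {
  "deltas": [
    {"x": 0, "y": 0, "z": 0, "rx": 0, "ry": 0, "rz": 0},
    {"x": 0, "y": 0, "z": 0, "rx": 0, "ry": 0, "rz": 0},
    {"x": 0, "y": 0, "z": 0, "rx": 0, "ry": 0, "rz": 0}
  ],
  "gripper": 0,
  "force": 35
}}

```text
t: 5.72
eef_pos: [0.4695, 0.2231, 0.0471]
tool_rot: [[0.0, 0.94, 0.341], [0.0, 0.341, -0.94], [-1.0, 0.0, -0.0]]
force: [0.1, -0.3, -1.0]
width: 0.346
```

>>> {"method": "servo_tool", "body": {
  "deltas": [
    {"x": -1, "y": 0, "z": 0, "rx": 0, "ry": 0, "rz": 0},
    {"x": -2, "y": 0, "z": 0, "rx": 0, "ry": 0, "rz": 0},
    {"x": -3, "y": 0, "z": 0, "rx": 0, "ry": 0, "rz": 0},
    {"x": -3, "y": 0, "z": 0, "rx": 0, "ry": 0, "rz": 0},
    {"x": -3, "y": 0, "z": 0, "rx": 0, "ry": 0, "rz": 0},
    {"x": -3, "y": 0, "z": 0, "rx": 0, "ry": 0, "rz": 0},
    {"x": 0, "y": 0, "z": 0, "rx": 0, "ry": 0, "rz": 0}
  ],
  "gripper": 0,
  "force": 35
}}

```text
t: 6.6
eef_pos: [0.4708, 0.2242, 0.2]
tool_rot: [[0.005, 0.94, 0.341], [0.001, 0.341, -0.94], [-1.0, 0.005, 0.001]]
force: [0.4, 0.3, -3.8]
width: 0.35
```

Run:
```python
from h import *
st();snap('side','s2')
a=cv2.imread('pics/s2.png');cv2.imwrite('pics/l1.png',cv2.resize(a[170:340,150:320],None,fx=3.5,fy=3.5,interpolation=2))
a=cv2.imread('pics/side0.png')[195:255,185:255];cv2.imwrite('pics/cm.png',cv2.resize(a,None,fx=8,fy=8,interpolation=2))
```

```text
t 6.6 p [0.4708 0.2242 0.2   ] yaw 19.95 tilt [0.0053 0.0014] F [ 0.4  0.3 -3.8] w 0.35 q [ 0.32  0.45 -1.02  1.89  0.44  1.05 -0.54]
```

View pics/l1.png

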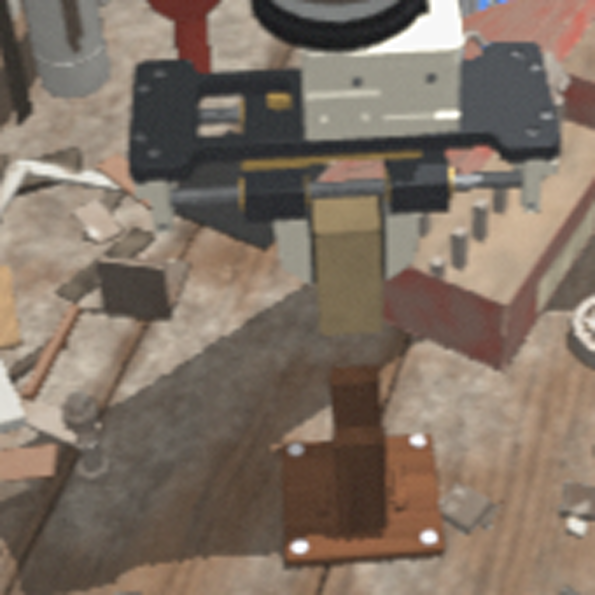

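View pics/cm.png

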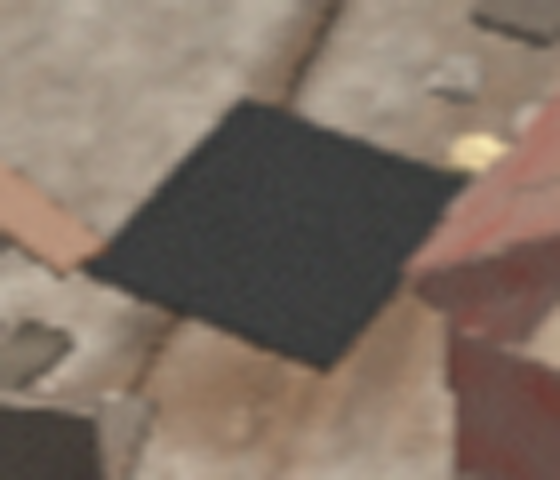

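The block is out of the stand and held upright. The mat corners in the crop are (245,98), (465,175), (322,370) and (85,268).

Run:
```python
from h import *
M=np.array([ray('side0',185+a/8-.4,195+b/8-.4,.004)[:2]*1000 for a,b in [(245,98),(467,176),(322,370),(85,268)]])
print(M.round(1),M.mean(0),[np.linalg.norm(M[i]-M[i-1]).round(1) for i in range(4)])
```

```text
[[650.3 -54.1]
 [570.8 -37.8]
 [587.2  52.3]
 [670.9  30.8]] [619.78931102  -2.17370366] [np.float64(87.4), np.float64(81.2), np.float64(91.6), np.float64(86.4)]
```

Run:
```python
from h import *
W=np.concatenate([cloud('side0').reshape(-1,3),cloud('scene0').reshape(-1,3),cloud('wj').reshape(-1,3)])
m=(W[:,2]>.098)&(W[:,2]<.5)&(W[:,0]>.42)&(W[:,0]<.85)&(abs(W[:,1])<.22);O=W[m][:,:2]
# drop sparse noise
from scipy.spatial import cKDTree
t=cKDTree(O);O=O[[len(x)>6 for x in t.query_ball_point(O,.008)]]
def clr(p,yaw):
    a=np.radians(yaw);d=O-p;u=abs(d@[np.cos(a),np.sin(a)])-.095;v=abs(d@[-np.sin(a),np.cos(a)])-.0375
    return np.where((u<0)&(v<0),np.maximum(u,v),np.hypot(np.maximum(u,0),np.maximum(v,0))).min()
R=[]
for x in np.arange(.61,.64,.005):
  for y in np.arange(-.01,.026,.005):
    for b in range(0,180,4):
      R.append((min(clr(np.array([x,y]),b),clr(np.array([x,y]),b-90)),clr(np.array([x,y]),b),clr(np.array([x,y]),b-90),x,y,b))
R.sort(reverse=True)
for q in R[:12]:print(np.round(q,3))
print([np.round(q,3) for q in R if abs(q[3]-.62)<.001 and abs(q[4])<.001][:3])
go([.62,.02,.2],64,9,start=([.4697,.2237,.2],20))
```

```text
bash:  1024 Killed                     python3 - <<'E'
from h import *
W=np.concatenate([cloud('side0').reshape(-1,3),cloud('scene0').reshape(-1,3),cloud('wj').reshape(-1,3)])
m=(W[:,2]>.098)&(W[:,2]<.5)&(W[:,0]>.42)&(W[:,0]<.85)&(abs(W[:,1])<.22);O=W[m][:,:2]
# drop sparse noise
from scipy.spatial import cKDTree
t=cKDTree(O);O=O[[len(x)>6 for x in t.query_ball_point(O,.008)]]
def clr(p,yaw):
    a=np.radians(yaw);d=O-p;u=abs(d@[np.cos(a),np.sin(a)])-.095;v=abs(d@[-np.sin(a),np.cos(a)])-.0375
    return np.where((u<0)&(v<0),np.maximum(u,v),np.hypot(np.maximum(u,0),np.maximum(v,0))).min()
R=[]
for x in np.arange(.61,.64,.005):
  for y in np.arange(-.01,.026,.005):
    for b in range(0,180,4):
      R.append((min(clr(np.array([x,y]),b),clr(np.array([x,y]),b-90)),clr(np.array([x,y]),b),clr(np.array([x,y]),b-90),x,y,b))
R.sort(reverse=True)
for q in R[:12]:print(np.round(q,3))
print([np.round(q,3) for q in R if abs(q[3]-.62)<.001 and abs(q[4])<.001][:3])
go([.62,.02,.2],64,9,start=([.4697,.2237,.2],20))
E
```

Run:
```python
from h import *
W=np.concatenate([cloud('side0').reshape(-1,3),cloud('scene0').reshape(-1,3)])
m=(W[:,2]>.098)&(W[:,2]<.5)&(W[:,0]>.42)&(W[:,0]<.77)&(abs(W[:,1])<.22)
O,c=np.unique((W[m][:,:2]/.004).round().astype(int),axis=0,return_counts=True);O=O[c>1]*.004;print(len(O))
def clr(p,yaw):
    a=np.radians(yaw);d=O-p;u=abs(d@[np.cos(a),np.sin(a)])-.095;v=abs(d@[-np.sin(a),np.cos(a)])-.0375
    return np.where((u<0)&(v<0),np.maximum(u,v),np.hypot(np.maximum(u,0),np.maximum(v,0))).min()
R=[]
for x in np.arange(.61,.64,.005):
  for y in np.arange(-.01,.026,.005):
    for b in range(0,180,6):
      p=np.array([x,y]);A,B=clr(p,b),clr(p,b-90);R.append((min(A,B),A,B,x,y,b))
R.sort(reverse=True)
for q in R[:10]:print(np.round(q,3))
go([.62,.02,.2],64,9,start=([.4697,.2237,.2],20))
```

```text
897
[2.1e-02 2.3e-02 2.1e-02 6.3e-01 2.0e-02 7.2e+01]
[2.10e-02 2.10e-02 2.30e-02 6.30e-01 2.00e-02 1.62e+02]
[2.00e-02 2.00e-02 2.50e-02 6.30e-01 2.50e-02 1.62e+02]
[2.0e-02 2.5e-02 2.0e-02 6.3e-01 2.5e-02 7.2e+01]
[2.00e-02 2.50e-02 2.00e-02 6.35e-01 2.50e-02 1.62e+02]
[2.00e-02 2.00e-02 2.50e-02 6.35e-01 2.50e-02 7.20e+01]
[1.9e-02 2.5e-02 1.9e-02 6.4e-01 2.5e-02 6.6e+01]
[1.90e-02 1.90e-02 2.50e-02 6.40e-01 2.50e-02 1.56e+02]
[1.80e-02 2.20e-02 1.80e-02 6.35e-01 2.00e-02 1.62e+02]
[1.80e-02 1.80e-02 2.20e-02 6.35e-01 2.00e-02 7.20e+01]
9 rows: x -0.000 y -0.158 z 2.878 rx -0.0853 ry 0.0000 rz 0.0000 world d [ 0.1503 -0.2037  0.    ]
```

Run:
```python
from h import *
go([.627,.016,.2],72,10,start=([.4697,.2237,.2],20))
```

```text
10 rows: x -0.000 y -0.294 z 2.680 rx -0.0908 ry 0.0000 rz 0.0000 world d [ 0.1573 -0.2077  0.    ]
```

>>> {"method": "servo_tool", "body": {
  "deltas": [
    {"x": 0, "y": -0.29, "z": 2.68, "rx": -0.091, "ry": 0, "rz": 0},
    {"x": 0, "y": -0.29, "z": 2.68, "rx": -0.091, "ry": 0, "rz": 0},
    {"x": 0, "y": -0.29, "z": 2.68, "rx": -0.091, "ry": 0, "rz": 0},
    {"x": 0, "y": -0.29, "z": 2.68, "rx": -0.091, "ry": 0, "rz": 0},
    {"x": 0, "y": -0.29, "z": 2.68, "rx": -0.091, "ry": 0, "rz": 0},
    {"x": 0, "y": -0.29, "z": 2.68, "rx": -0.091, "ry": 0, "rz": 0},
    {"x": 0, "y": -0.29, "z": 2.68, "rx": -0.091, "ry": 0, "rz": 0},
    {"x": 0, "y": -0.29, "z": 2.68, "rx": -0.091, "ry": 0, "rz": 0},
    {"x": 0, "y": -0.29, "z": 2.68, "rx": -0.091, "ry": 0, "rz": 0},
    {"x": 0, "y": -0.29, "z": 2.68, "rx": -0.091, "ry": 0, "rz": 0},
    {"x": 0, "y": 0, "z": 0, "rx": 0, "ry": 0, "rz": 0},
    {"x": 0, "y": 0, "z": 0, "rx": 0, "ry": 0, "rz": 0}
  ],
  "gripper": 0,
  "force": 35
}}

```text
t: 8.15
eef_pos: [0.6256, 0.0163, 0.1956]
tool_rot: [[-0.003, 0.308, 0.952], [0.001, 0.952, -0.308], [-1.0, -0.0, -0.003]]
force: [-0.4, 1.2, -4.0]
width: 0.345
```

Run:
```python
from h import *
st();snap('wrist','wm');st()
```

```text
t 8.15 p [0.6256 0.0163 0.1956] yaw 72.09 tilt [-0.0029  0.0007] F [-0.4  1.2 -4. ] w 0.345 q [ 0.67  0.73 -1.12  1.63  0.69  1.23  0.67]
t 8.2 p [0.6256 0.0166 0.1961] yaw 72.13 tilt [-0.0023  0.0004] F [-0.4 -0.1 -4.2] w 0.347 q [ 0.67  0.73 -1.12  1.63  0.69  1.23  0.67]
```

View pics/wm.png

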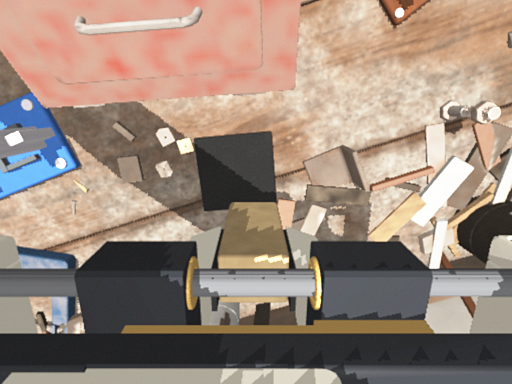

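Run:
```python
from h import *
M=np.array([ray('wm',u,v,.004)[:2]*1000 for u,v in [(195,138),(271,131),(277,206),(204,211)]])
print(M.round(1),M.mean(0),[np.linalg.norm(M[i]-M[i-1]).round(1) for i in range(4)])
W=cloud('wm');print(W[170,235],W[150,220], W[95,200],W[175,335],W[165,320])
```

```text
[[568.6 -35. ]
 [587.7  49.7]
 [675.8  30.5]
 [654.6 -56.3]] [621.68018481  -2.77969943] [np.float64(88.6), np.float64(86.9), np.float64(90.2), np.float64(89.4)]
[ 0.61807556 -0.00383695  0.00265736] [ 0.59016415 -0.01240805  0.00468519] [ 0.53190479 -0.00175975  0.07781587] [0.65950242 0.10654988 0.00484102] [0.64256464 0.09275954 0.00446486]
```

>>> {"method": "servo_tool", "body": {
  "deltas": [
    {"x": 3, "y": 0, "z": 0, "rx": 0, "ry": 0, "rz": 0},
    {"x": 3, "y": 0, "z": 0, "rx": 0, "ry": 0, "rz": 0},
    {"x": 3, "y": 0, "z": 0, "rx": 0, "ry": 0, "rz": 0},
    {"x": 2.5, "y": 0, "z": 0, "rx": 0, "ry": 0, "rz": 0},
    {"x": 2, "y": 0, "z": 0, "rx": 0, "ry": 0, "rz": 0},
    {"x": 1, "y": 0, "z": 0, "rx": 0, "ry": 0, "rz": 0},
    {"x": 0, "y": 0, "z": 0, "rx": 0, "ry": 0, "rz": 0},
    {"x": 0, "y": 0, "z": 0, "rx": 0, "ry": 0, "rz": 0}
  ],
  "gripper": 0,
  "force": 35
}}

```text
t: 9.2
eef_pos: [0.6278, 0.016, 0.0531]
tool_rot: [[0.002, 0.308, 0.951], [0.0, 0.951, -0.308], [-1.0, 0.001, 0.001]]
force: [0.2, -0.4, -4.1]
width: 0.347
```

>>> {"method": "servo_tool", "body": {
  "deltas": [
    {"x": 0.4, "y": 0, "z": 0, "rx": 0, "ry": 0, "rz": 0},
    {"x": 0.4, "y": 0, "z": 0, "rx": 0, "ry": 0, "rz": 0},
    {"x": 0.2, "y": 0, "z": 0, "rx": 0, "ry": 0, "rz": 0},
    {"x": 0, "y": 0, "z": 0, "rx": 0, "ry": 0, "rz": 0},
    {"x": 0, "y": 0, "z": 0, "rx": 0, "ry": 0, "rz": 0}
  ],
  "gripper": 0,
  "force": 35
}}

```text
t: 9.82
eef_pos: [0.6271, 0.0158, 0.0422]
tool_rot: [[0.0, 0.308, 0.951], [0.0, 0.951, -0.308], [-1.0, 0.0, 0.0]]
force: [-0.8, 0.6, -5.3]
width: 0.347
```

>>> {"method": "servo_tool", "body": {
  "deltas": [
    {"x": 0.1, "y": 0, "z": 0, "rx": 0, "ry": 0, "rz": 0},
    {"x": 0, "y": 0, "z": 0, "rx": 0, "ry": 0, "rz": 0},
    {"x": 0, "y": 0, "z": 0, "rx": 0, "ry": 0, "rz": 0}
  ],
  "gripper": 0,
  "force": 35
}}

```text
t: 10.2
eef_pos: [0.6271, 0.0158, 0.0412]
tool_rot: [[0.0, 0.308, 0.951], [0.0, 0.951, -0.308], [-1.0, 0.0, 0.0]]
force: [-0.4, 0.3, -5.0]
width: 0.345
```

>>> {"method": "servo_tool", "body": {
  "deltas": [
    {"x": 0.1, "y": 0, "z": 0, "rx": 0, "ry": 0, "rz": 0},
    {"x": 0, "y": 0, "z": 0, "rx": 0, "ry": 0, "rz": 0},
    {"x": 0, "y": 0, "z": 0, "rx": 0, "ry": 0, "rz": 0}
  ],
  "gripper": 0,
  "force": 35
}}

```text
t: 10.58
eef_pos: [0.6271, 0.0158, 0.0411]
tool_rot: [[0.0, 0.308, 0.951], [-0.001, 0.951, -0.308], [-1.0, -0.0, 0.001]]
force: [-2.3, -0.3, 5.0]
width: 0.345
```

Contact at z = 0.041, as computed. I'll open partly, then rise.

>>> {"method": "servo_tool", "body": {
  "deltas": [
    {"x": 0, "y": 0, "z": 0, "rx": 0, "ry": 0, "rz": 0},
    {"x": 0, "y": 0, "z": 0, "rx": 0, "ry": 0, "rz": 0},
    {"x": 0, "y": 0, "z": 0, "rx": 0, "ry": 0, "rz": 0},
    {"x": 0, "y": 0, "z": 0, "rx": 0, "ry": 0, "rz": 0}
  ],
  "gripper": 0.65
}}

```text
t: 11.08
eef_pos: [0.627, 0.0158, 0.0401]
tool_rot: [[0.0, 0.308, 0.951], [0.0, 0.951, -0.308], [-1.0, 0.0, 0.0]]
force: [-0.7, 0.5, -0.6]
width: 0.645
```

>>> {"method": "servo_tool", "body": {
  "deltas": [
    {"x": -1, "y": 0, "z": 0, "rx": 0, "ry": 0, "rz": 0},
    {"x": -3, "y": 0, "z": 0, "rx": 0, "ry": 0, "rz": 0},
    {"x": -4, "y": 0, "z": 0, "rx": 0, "ry": 0, "rz": 0},
    {"x": -4, "y": 0, "z": 0, "rx": 0, "ry": 0, "rz": 0},
    {"x": -3, "y": 0, "z": 0, "rx": 0, "ry": 0, "rz": 0},
    {"x": 0, "y": 0, "z": 0, "rx": 0.183, "ry": 0, "rz": 0},
    {"x": 0, "y": 0, "z": 0, "rx": 0.183, "ry": 0, "rz": 0},
    {"x": 0, "y": 0, "z": 0, "rx": 0.183, "ry": 0, "rz": 0},
    {"x": 0, "y": 0, "z": 0, "rx": 0.183, "ry": 0, "rz": 0},
    {"x": 0, "y": 0, "z": 0, "rx": 0.183, "ry": 0, "rz": 0},
    {"x": 0, "y": 0, "z": 0, "rx": 0.183, "ry": 0, "rz": 0},
    {"x": 0, "y": 0, "z": 0, "rx": 0.183, "ry": 0, "rz": 0},
    {"x": 0, "y": 0, "z": 0, "rx": 0.183, "ry": 0, "rz": 0},
    {"x": 0, "y": 0, "z": 0, "rx": 0.108, "ry": 0, "rz": 0},
    {"x": 0, "y": 0, "z": 0, "rx": 0, "ry": 0, "rz": 0}
  ],
  "gripper": 0.65
}}

```text
t: 12.95
eef_pos: [0.6271, 0.0162, 0.1909]
tool_rot: [[0.001, 0.952, -0.307], [-0.0, -0.307, -0.952], [-1.0, 0.001, -0.0]]
force: [0.2, 0.7, 0.5]
width: 0.652
```

Run:
```python
from h import *
st();snap('wrist','wm2');st();snap('side','s3')
a=cv2.imread('pics/s3.png');cv2.imwrite('pics/l3.png',cv2.resize(a[120:290,140:310],None,fx=3,fy=3,interpolation=2))
```

```text
t 12.95 p [0.6271 0.0162 0.1909] yaw -17.89 tilt [ 0.0008 -0.0002] F [0.2 0.7 0.5] w 0.652 q [ 0.48  0.58 -0.77  1.64  0.44  1.11 -0.72]
t 13.0 p [0.6271 0.0161 0.1908] yaw -17.82 tilt [ 0.0007 -0.0001] F [0.4 0.  0.2] w 0.647 q [ 0.48  0.58 -0.77  1.64  0.44  1.11 -0.72]
```

View pics/wm2.png

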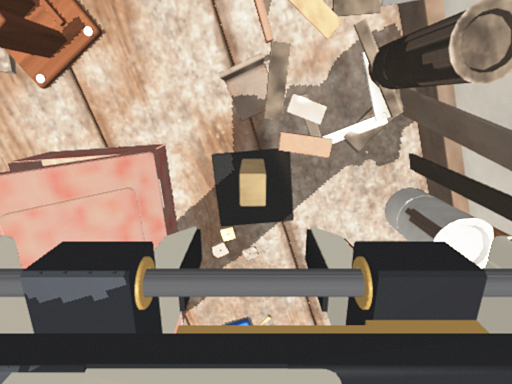

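View pics/l3.png

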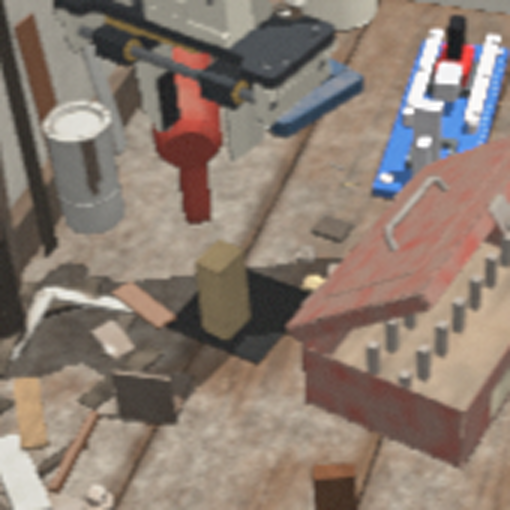

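Run:
```python
from h import *
a=cv2.imread('pics/wm2.png')[140:230,205:300];cv2.imwrite('pics/cb.png',cv2.resize(a,None,fx=6,fy=6,interpolation=2))
W=cloud('wm2')[150:215,225:280].reshape(-1,3);m=abs(W[:,2]-.079)<.004;q=W[m][:,:2].astype(np.float32)*1000
print(m.sum(),cv2.minAreaRect(q),q.mean(0),np.median(W[m][:,2]))
```

```text
904 ((626.710693359375, 16.355440139770508), (32.02100372314453, 25.02198600769043), 72.20835876464844) [627.06354   17.143698] 0.07882903555141166
```

View pics/cb.png

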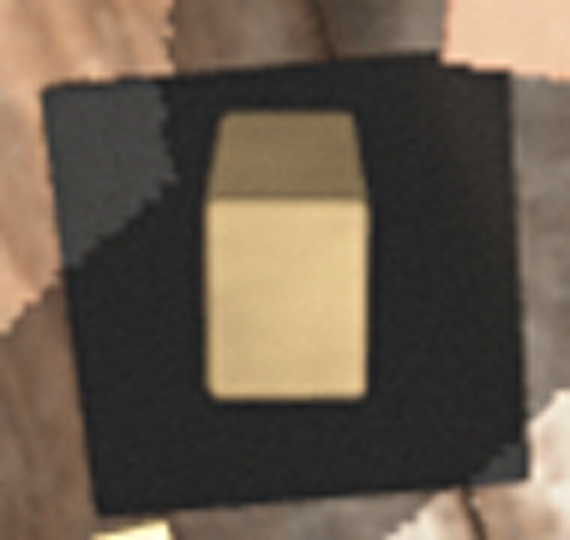

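The block stands square on the mat, its top centred at (0.627, 0.016). I'll descend and grip it by the 25 mm pair.

>>> {"method": "servo_tool", "body": {
  "deltas": [
    {"x": 3, "y": 0, "z": 0, "rx": 0, "ry": 0, "rz": 0},
    {"x": 3, "y": 0, "z": 0, "rx": 0, "ry": 0, "rz": 0},
    {"x": 3, "y": 0, "z": 0, "rx": 0, "ry": 0, "rz": 0},
    {"x": 3, "y": 0, "z": 0, "rx": 0, "ry": 0, "rz": 0},
    {"x": 2.7, "y": 0, "z": 0, "rx": 0, "ry": 0, "rz": 0},
    {"x": 0, "y": 0, "z": 0, "rx": 0, "ry": 0, "rz": 0},
    {"x": 0, "y": 0, "z": 0, "rx": 0, "ry": 0, "rz": 0}
  ],
  "gripper": 0.65
}}

```text
t: 13.92
eef_pos: [0.6277, 0.0161, 0.0441]
tool_rot: [[0.001, 0.951, -0.308], [0.001, -0.308, -0.951], [-1.0, 0.001, -0.001]]
force: [-0.1, -0.4, -0.3]
width: 0.65
```

>>> {"method": "servo_tool", "body": {
  "deltas": [
    {"x": 0, "y": 0, "z": 0, "rx": 0, "ry": 0, "rz": 0},
    {"x": 0, "y": 0, "z": 0, "rx": 0, "ry": 0, "rz": 0},
    {"x": 0, "y": 0, "z": 0, "rx": 0, "ry": 0, "rz": 0},
    {"x": 0, "y": 0, "z": 0, "rx": 0, "ry": 0, "rz": 0},
    {"x": 0, "y": 0, "z": 0, "rx": 0, "ry": 0, "rz": 0},
    {"x": 0, "y": 0, "z": 0, "rx": 0, "ry": 0, "rz": 0},
    {"x": 0, "y": 0, "z": 0, "rx": 0, "ry": 0, "rz": 0},
    {"x": 0, "y": 0, "z": 0, "rx": 0, "ry": 0, "rz": 0}
  ],
  "gripper": 0,
  "force": 35
}}

```text
t: 14.92
eef_pos: [0.6271, 0.0157, 0.0433]
tool_rot: [[0.0, 0.951, -0.309], [-0.0, -0.309, -0.951], [-1.0, 0.0, 0.0]]
force: [-2.2, -1.5, 4.2]
width: 0.272
```

Run:
```python
from h import *
go([.5153,-.2265,.2083],3.2,10,start=([.6272,.0159,.2083],-17.9))
```

```text
10 rows: x -0.000 y -0.757 z 2.576 rx -0.0368 ry 0.0000 rz 0.0000 world d [-0.1119 -0.2424  0.    ]
```

>>> {"method": "servo_tool", "body": {
  "deltas": [
    {"x": -1, "y": 0, "z": 0, "rx": 0, "ry": 0, "rz": 0},
    {"x": -2.5, "y": 0, "z": 0, "rx": 0, "ry": 0, "rz": 0},
    {"x": -4, "y": 0, "z": 0, "rx": 0, "ry": 0, "rz": 0},
    {"x": -4, "y": 0, "z": 0, "rx": 0, "ry": 0, "rz": 0},
    {"x": -4, "y": 0, "z": 0, "rx": 0, "ry": 0, "rz": 0},
    {"x": -1, "y": 0, "z": 0, "rx": 0, "ry": 0, "rz": 0}
  ],
  "gripper": 0,
  "force": 35
}}

```text
t: 15.68
eef_pos: [0.6283, 0.0162, 0.2106]
tool_rot: [[0.004, 0.951, -0.309], [0.0, -0.309, -0.951], [-1.0, 0.004, -0.002]]
force: [-0.3, -0.1, -4.4]
width: 0.267
```

>>> {"method": "servo_tool", "body": {
  "deltas": [
    {"x": 0, "y": -0.76, "z": 2.58, "rx": -0.037, "ry": 0, "rz": 0},
    {"x": 0, "y": -0.76, "z": 2.58, "rx": -0.037, "ry": 0, "rz": 0},
    {"x": 0, "y": -0.76, "z": 2.58, "rx": -0.037, "ry": 0, "rz": 0},
    {"x": 0, "y": -0.76, "z": 2.58, "rx": -0.037, "ry": 0, "rz": 0},
    {"x": 0, "y": -0.76, "z": 2.58, "rx": -0.037, "ry": 0, "rz": 0},
    {"x": 0, "y": -0.76, "z": 2.58, "rx": -0.037, "ry": 0, "rz": 0},
    {"x": 0, "y": -0.76, "z": 2.58, "rx": -0.037, "ry": 0, "rz": 0},
    {"x": 0, "y": -0.76, "z": 2.58, "rx": -0.037, "ry": 0, "rz": 0},
    {"x": 0, "y": -0.76, "z": 2.58, "rx": -0.037, "ry": 0, "rz": 0},
    {"x": 0, "y": -0.76, "z": 2.58, "rx": -0.037, "ry": 0, "rz": 0},
    {"x": 0, "y": 0, "z": 0, "rx": 0, "ry": 0, "rz": 0},
    {"x": 0, "y": 0, "z": 0, "rx": 0, "ry": 0, "rz": 0}
  ],
  "gripper": 0,
  "force": 35
}}

```text
t: 17.18
eef_pos: [0.5139, -0.2261, 0.207]
tool_rot: [[-0.001, 0.998, 0.056], [0.002, 0.056, -0.998], [-1.0, -0.001, -0.002]]
force: [0.7, 0.9, -3.8]
width: 0.271
```

Run:
```python
from h import *
st();snap('wrist','wn');st();snap('side','s4')
```

```text
t 17.18 p [ 0.5139 -0.2261  0.207 ] yaw 3.2 tilt [-0.0013  0.0017] F [ 0.7  0.9 -3.8] w 0.271 q [ 1.04  0.47 -0.87  1.79  0.4   1.08  0.08]
t 17.23 p [ 0.5143 -0.2256  0.2073] yaw 3.26 tilt [-0.0009  0.0015] F [-0.3  0.2 -3.9] w 0.269 q [ 1.04  0.47 -0.87  1.78  0.4   1.08  0.08]
```

View pics/wn.png

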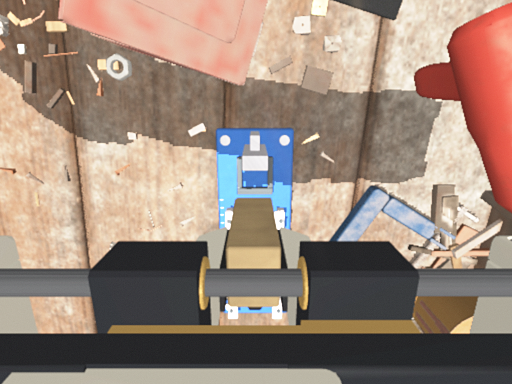

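View pics/s4.png

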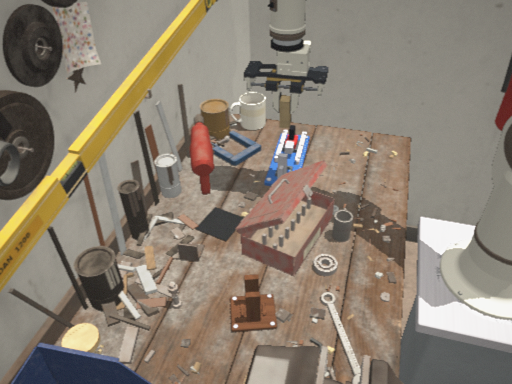

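Run:
```python
from h import *
a=cv2.imread('pics/wn.png')[115:215,205:305];cv2.imwrite('pics/cn.png',cv2.resize(a,None,fx=6,fy=6,interpolation=2))
```

```text
(no output)
```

View pics/cn.png

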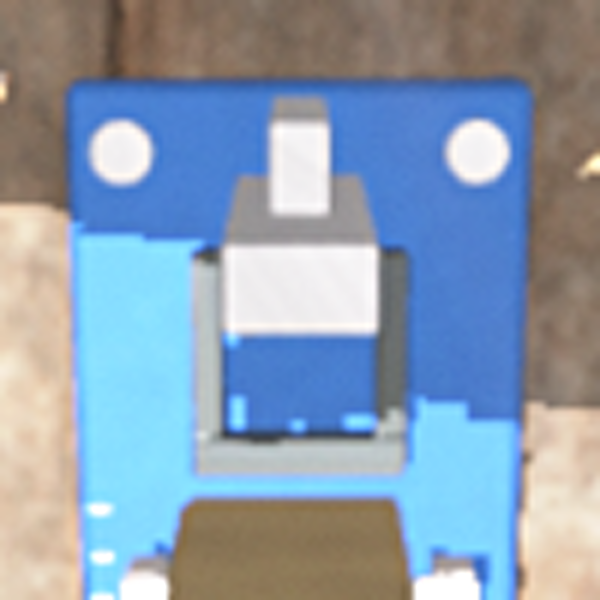

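Run:
```python
from h import *
c=lambda a,b:(205+a/6-.4,115+b/6-.4)
g=np.radians(3.2);X=np.array([np.cos(g),np.sin(g)]);Y=np.array([-np.sin(g),np.cos(g)]);O=np.array([.5195,-.3016])
for nm,a,b,z in [('TL',68,84,.012),('TR',532,82,.012),('L low',82,560,.012),('R low',518,560,.012),('fL',225,334,.092),('fR',379,334,.092),('pBL',221,435,.02),('pBR',381,435,.02),('pL',221,260,.02),('pR',383,260,.02)]:
    p=ray('wn',*c(a,b),z)[:2];print(nm,(p*1000).round(1),'jig',(1000*np.array([(p-O)@X,(p-O)@Y])).round(1))
```

```text
TL [ 468.6 -180.1] jig [-44.  124.1]
TR [ 556.7 -174.8] jig [ 44.2 124.5]
L low [ 473.5 -275.9] jig [-44.5  28.2]
R low [ 562.9 -270.9] jig [45.  28.3]
fL [ 502.7 -209.1] jig [-11.6  93.3]
fR [ 526.2 -207.7] jig [12.  93.3]
pBL [ 501.  -245.4] jig [-15.3  57.1]
pBR [ 532.4 -243.7] jig [16.1 57.1]
pL [ 499.4 -210.8] jig [-15.   91.8]
pR [ 530.3 -209. ] jig [16.  91.8]
```

>>> {"method": "servo_tool", "body": {
  "deltas": [
    {"x": 3, "y": 0, "z": 0, "rx": 0, "ry": 0, "rz": 0},
    {"x": 3, "y": 0, "z": 0, "rx": 0, "ry": 0, "rz": 0},
    {"x": 0, "y": 0, "z": 0, "rx": 0, "ry": 0, "rz": 0},
    {"x": 0, "y": 0, "z": 0, "rx": 0, "ry": 0, "rz": 0},
    {"x": 0, "y": 0, "z": 0, "rx": 0, "ry": 0, "rz": 0},
    {"x": 0, "y": 0, "z": 0, "rx": 0, "ry": 0, "rz": 0}
  ],
  "gripper": 0,
  "force": 35
}}

```text
t: 18.02
eef_pos: [0.5152, -0.2272, 0.1492]
tool_rot: [[0.002, 0.998, 0.056], [-0.001, 0.056, -0.998], [-1.0, 0.001, 0.001]]
force: [0.5, -0.3, -4.1]
width: 0.271
```

>>> {"method": "servo_tool", "body": {
  "deltas": [
    {"x": 2, "y": 0, "z": 0, "rx": 0, "ry": 0, "rz": 0},
    {"x": 2, "y": 0, "z": 0, "rx": 0, "ry": 0, "rz": 0},
    {"x": 2, "y": 0, "z": 0, "rx": 0, "ry": 0, "rz": 0},
    {"x": 1.5, "y": 0, "z": 0, "rx": 0, "ry": 0, "rz": 0},
    {"x": 0, "y": 0, "z": 0, "rx": 0, "ry": 0, "rz": 0},
    {"x": 0, "y": 0, "z": 0, "rx": 0, "ry": 0, "rz": 0},
    {"x": 0, "y": 0, "z": 0, "rx": 0, "ry": 0, "rz": 0}
  ],
  "gripper": 0,
  "force": 35
}}

```text
t: 18.9
eef_pos: [0.5153, -0.2271, 0.074]
tool_rot: [[0.001, 0.998, 0.056], [-0.001, 0.056, -0.998], [-1.0, 0.001, 0.001]]
force: [-0.7, -0.7, -4.7]
width: 0.267
```

Run:
```python
from h import *
st();snap('side','s5');snap('wrist','w5')
a=cv2.imread('pics/s5.png')[80:200,230:350];b=cv2.imread('pics/w5.png')[100:320,146:366];cv2.imwrite('pics/n5.png',np.hstack([cv2.resize(a,(400,400),interpolation=2),cv2.resize(b,(400,400),interpolation=2)]))
```

```text
t 18.9 p [ 0.5153 -0.2271  0.074 ] yaw 3.21 tilt [ 0.0015 -0.0007] F [-0.7 -0.7 -4.7] w 0.267 q [ 0.94  0.64 -0.75  1.88  0.57  0.85 -0.05]
```

View pics/n5.png

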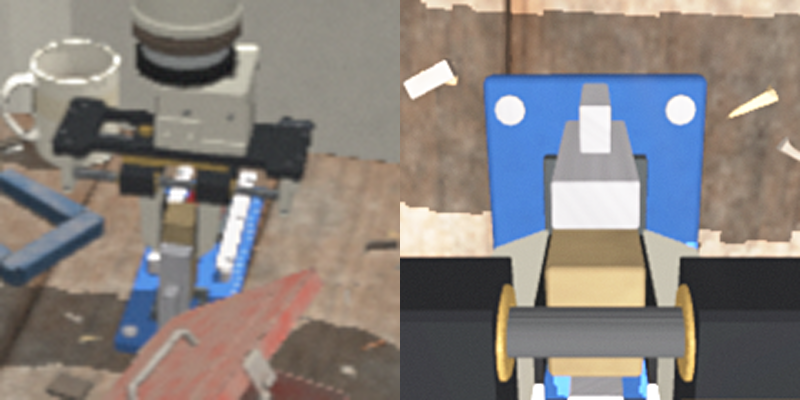

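>>> {"method": "servo_tool", "body": {
  "deltas": [
    {"x": 0.7, "y": 0, "z": 0, "rx": 0, "ry": 0, "rz": 0},
    {"x": 0.6, "y": 0, "z": 0, "rx": 0, "ry": 0, "rz": 0},
    {"x": 0.4, "y": 0, "z": 0, "rx": 0, "ry": 0, "rz": 0},
    {"x": 0.3, "y": 0, "z": 0, "rx": 0, "ry": 0, "rz": 0},
    {"x": 0, "y": 0, "z": 0, "rx": 0, "ry": 0, "rz": 0},
    {"x": 0, "y": 0, "z": 0, "rx": 0, "ry": 0, "rz": 0}
  ],
  "gripper": 0,
  "force": 35
}}

```text
t: 19.75
eef_pos: [0.5147, -0.2269, 0.0532]
tool_rot: [[0.0, 0.998, 0.056], [-0.0, 0.056, -0.998], [-1.0, 0.0, 0.0]]
force: [1.1, 1.0, -3.3]
width: 0.27
```

>>> {"method": "servo_tool", "body": {
  "deltas": [
    {"x": 0.15, "y": 0, "z": 0, "rx": 0, "ry": 0, "rz": 0},
    {"x": 0.1, "y": 0, "z": 0, "rx": 0, "ry": 0, "rz": 0},
    {"x": 0, "y": 0, "z": 0, "rx": 0, "ry": 0, "rz": 0},
    {"x": 0, "y": 0, "z": 0, "rx": 0, "ry": 0, "rz": 0}
  ],
  "gripper": 0,
  "force": 35
}}

```text
t: 20.25
eef_pos: [0.5148, -0.227, 0.0514]
tool_rot: [[0.0, 0.998, 0.056], [-0.001, 0.056, -0.998], [-1.0, 0.0, 0.001]]
force: [-2.2, 0.8, 5.9]
width: 0.273
```

Seated on the nest floor at the expected height. Release and rise.

>>> {"method": "servo_tool", "body": {
  "deltas": [
    {"x": 0, "y": 0, "z": 0, "rx": 0, "ry": 0, "rz": 0},
    {"x": 0, "y": 0, "z": 0, "rx": 0, "ry": 0, "rz": 0},
    {"x": 0, "y": 0, "z": 0, "rx": 0, "ry": 0, "rz": 0},
    {"x": 0, "y": 0, "z": 0, "rx": 0, "ry": 0, "rz": 0},
    {"x": -1, "y": 0, "z": 0, "rx": 0, "ry": 0, "rz": 0},
    {"x": -3, "y": 0, "z": 0, "rx": 0, "ry": 0, "rz": 0},
    {"x": -4, "y": 0, "z": 0, "rx": 0, "ry": 0, "rz": 0},
    {"x": -4, "y": 0, "z": 0, "rx": 0, "ry": 0, "rz": 0},
    {"x": -3, "y": 0, "z": 0, "rx": 0, "ry": 0, "rz": 0},
    {"x": 0, "y": 0, "z": 0, "rx": 0, "ry": 0, "rz": 0},
    {"x": 0, "y": 0, "z": 0, "rx": 0, "ry": 0, "rz": 0}
  ],
  "gripper": 0.65
}}

```text
t: 21.62
eef_pos: [0.514, -0.227, 0.2003]
tool_rot: [[-0.001, 0.998, 0.056], [-0.0, 0.056, -0.998], [-1.0, -0.001, 0.0]]
force: [0.3, -0.5, 0.6]
width: 0.649
```

Run:
```python
from h import *
st();snap('wrist','w6');st()
a=cv2.imread('pics/w6.png')[110:260,180:330];cv2.imwrite('pics/n6.png',cv2.resize(a,None,fx=4,fy=4,interpolation=2))
W=cloud('w6');s=W[110:260,200:310].reshape(-1,3);m=abs(s[:,2]-.087)<.0025;q=s[m][:,:2].astype(np.float32)*1000
m2=(q[:,1]<-208);print(cv2.minAreaRect(q[m2]),q[m2].mean(0),len(q),np.median(s[m][:,2]))
g=np.radians(3.2);X=np.array([np.cos(g),np.sin(g)]);Y=np.array([-np.sin(g),np.cos(g)]);O=np.array([.5195,-.3016])
go(O+Y*-.0765 if False else list(O+Y*-.0765)+[.15],3.2,5)
```

```text
t 21.62 p [ 0.514  -0.227   0.2003] yaw 3.2 tilt [-0.0007 -0.0002] F [ 0.3 -0.5  0.6] w 0.649 q [ 1.04  0.48 -0.87  1.79  0.41  1.07  0.08]
t 21.68 p [ 0.5137 -0.2268  0.1998] yaw 3.21 tilt [-0.0015  0.0004] F [-0.4  0.8  0.7] w 0.648 q [ 1.04  0.48 -0.87  1.79  0.41  1.07  0.08]
((514.7074584960938, -226.2986297607422), (24.566856384277344, 32.00413513183594), 3.196833610534668) [ 514.75507 -225.95076] 917 0.08687775338958209
5 rows: x 0.994 y 0.033 z 3.030 rx 0.0000 ry -0.0001 rz 0.0003 world d [ 0.0101 -0.1511 -0.0498]
```

View pics/n6.png

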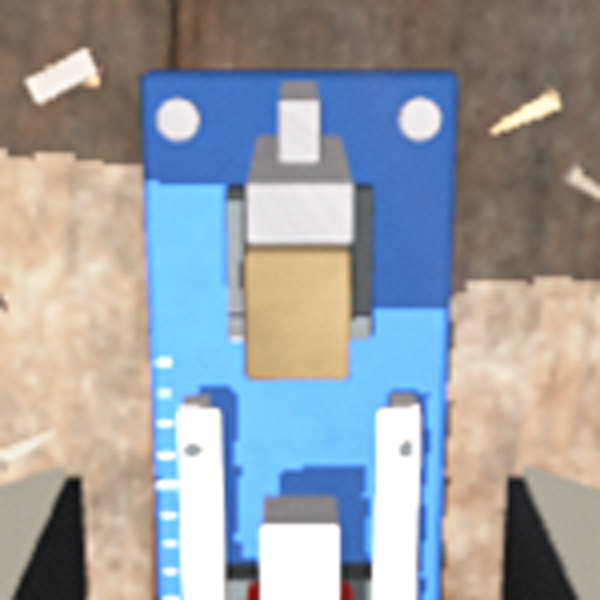

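Run:
```python
from h import *
g=np.radians(3.2);X=np.array([np.cos(g),np.sin(g)]);Y=np.array([-np.sin(g),np.cos(g)]);O=np.array([.5195,-.3016])
J=lambda p:(1000*np.array([(p[:2]-O)@X,(p[:2]-O)@Y])).round(1)
for a,b in [(262,522),(338,523)]: print('nose',J(ray('w6',180+a/4-.4,110+b/4-.4,.049)))
s=cloud('s5' if 0 else 'side0')[110:150,270:310].reshape(-1,3)
m=(s[:,2]>.077)&(s[:,2]<.087)
q=np.array([J(p) for p in s[m]]);print(m.sum(),q.min(0),q.max(0),q.mean(0),np.median(s[m][:,2]))
s=cloud('wj')[240:272,270:300].reshape(-1,3);m=(s[:,2]>.06)&(s[:,2]<.087);q=np.array([J(p) for p in s[m]]);print(m.sum(),q.min(0),q.max(0),q.mean(0))
```

```text
nose [-10.3   4.5]
nose [10.9  4.2]
29 [-11.1 -60.7] [  4.1 -39.1] [ -3.77931034 -50.51034483] 0.08059329195934728
179 [ -7.7 -62. ] [  9.  -41.2] [ 1.11731844e-03 -4.74703911e+01]
```

Run:
```python
from h import *
go([.5225,-.3551,.14],3.2,4)
```

```text
4 rows: x 1.493 y 0.042 z 3.214 rx 0.0000 ry -0.0001 rz 0.0004 world d [ 0.0088 -0.1283 -0.0598]
```

>>> {"method": "servo_tool", "body": {
  "deltas": [
    {"x": 0, "y": 0.04, "z": 3.21, "rx": 0, "ry": 0, "rz": 0},
    {"x": 1, "y": 0.04, "z": 3.21, "rx": 0, "ry": 0, "rz": 0},
    {"x": 2, "y": 0.04, "z": 3.21, "rx": 0, "ry": 0, "rz": 0},
    {"x": 3, "y": 0.04, "z": 3.21, "rx": 0, "ry": 0, "rz": 0},
    {"x": 0, "y": 0, "z": 0, "rx": 0, "ry": 0, "rz": 0},
    {"x": 0, "y": 0, "z": 0, "rx": 0, "ry": 0, "rz": 0}
  ],
  "gripper": 0.65
}}

```text
t: 22.42
eef_pos: [0.5232, -0.3535, 0.1397]
tool_rot: [[-0.001, 0.998, 0.057], [0.002, 0.057, -0.998], [-1.0, -0.001, -0.002]]
force: [-0.0, 0.7, 0.4]
width: 0.651
```

Run:
```python
from h import *
st();snap('wrist','w7');snap('side','s7')
a=cv2.imread('pics/s7.png')[80:200,230:350];b=cv2.imread('pics/w7.png')[100:384,106:406];cv2.imwrite('pics/n7.png',np.hstack([cv2.resize(a,(400,400),interpolation=2),cv2.resize(b,(400,400),interpolation=2)]))
```

```text
t 22.43 p [ 0.5232 -0.3535  0.1397] yaw 3.26 tilt [-0.001   0.0024] F [-0.   0.7  0.4] w 0.651 q [ 1.1   0.66 -0.78  1.66  0.52  1.04  0.21]
```

View pics/n7.png

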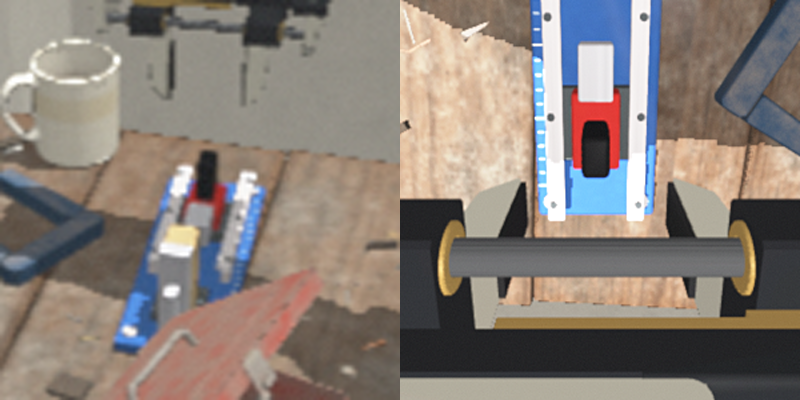

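Run:
```python
from h import *
g=np.radians(3.2);X=np.array([np.cos(g),np.sin(g)]);Y=np.array([-np.sin(g),np.cos(g)]);O=np.array([.5195,-.3016])
s=cloud('w7')[170:240,225:280].reshape(-1,3);m=(s[:,2]>.072)&(s[:,2]<.09)
q=np.array([[(p[:2]-O)@X,(p[:2]-O)@Y] for p in s[m]])*1000;print(m.sum(),q.min(0),q.max(0),q.mean(0),np.percentile(s[m][:,2],[5,50,95]))
p=r.sense()['eef_pos'];print('tcp',(p[:2]-O)@X,(p[:2]-O)@Y)
```

```text
669 [ -7.99632597 -65.32891886] [  8.42666784 -42.08424006] [  0.389164   -52.46791559] [0.07567162 0.08155164 0.08282288]
tcp 0.001773922346846167 -0.05193956386615183
```

>>> {"method": "servo_tool", "body": {
  "deltas": [
    {"x": 2.5, "y": -0.05, "z": 0.1, "rx": 0, "ry": 0, "rz": 0},
    {"x": 2.5, "y": -0.05, "z": 0, "rx": 0, "ry": 0, "rz": 0},
    {"x": 2.5, "y": 0, "z": 0, "rx": 0, "ry": 0, "rz": 0},
    {"x": 1.6, "y": 0, "z": 0, "rx": 0, "ry": 0, "rz": 0},
    {"x": 0, "y": 0, "z": 0, "rx": 0, "ry": 0, "rz": 0},
    {"x": 0, "y": 0, "z": 0, "rx": 0, "ry": 0, "rz": 0}
  ],
  "gripper": 0.65
}}

```text
t: 23.28
eef_pos: [0.5233, -0.3561, 0.0508]
tool_rot: [[0.002, 0.998, 0.056], [-0.001, 0.056, -0.998], [-1.0, 0.001, 0.001]]
force: [-0.7, 0.9, 0.2]
width: 0.653
```

>>> {"method": "servo_tool", "body": {
  "deltas": [
    {"x": 0, "y": 0, "z": 0, "rx": 0, "ry": 0, "rz": 0},
    {"x": 0, "y": 0, "z": 0, "rx": 0, "ry": 0, "rz": 0},
    {"x": 0, "y": 0, "z": 0, "rx": 0, "ry": 0, "rz": 0},
    {"x": 0, "y": 0, "z": 0, "rx": 0, "ry": 0, "rz": 0},
    {"x": 0, "y": 0, "z": 0, "rx": 0, "ry": 0, "rz": 0},
    {"x": 0, "y": 0, "z": 0, "rx": 0, "ry": 0, "rz": 0},
    {"x": 0, "y": 0, "z": 0, "rx": 0, "ry": 0, "rz": 0},
    {"x": 0, "y": 0, "z": 0, "rx": 0, "ry": 0, "rz": 0}
  ],
  "gripper": 0,
  "force": 20
}}

```text
t: 24.28
eef_pos: [0.5227, -0.3561, 0.0496]
tool_rot: [[0.001, 0.998, 0.056], [-0.0, 0.056, -0.998], [-1.0, 0.001, 0.0]]
force: [2.5, -0.2, -0.9]
width: 0.171
```

Run:
```python
from h import *
st()
g=np.radians(3.2);X=np.array([np.cos(g),np.sin(g)]);Y=np.array([-np.sin(g),np.cos(g)]);O=np.array([.5195,-.3016])
p=r.sense()['eef_pos'];print('tcp',(p[:2]-O)@X,(p[:2]-O)@Y)
```

```text
t 24.27 p [ 0.5227 -0.3561  0.0496] yaw 3.22 tilt [ 0.0006 -0.    ] F [ 2.5 -0.2 -0.9] w 0.171 q [ 1.05  0.76 -0.7   1.71  0.61  0.9   0.15]
tcp 0.00019018329817839223 -0.05455784973709494
```

>>> {"method": "servo_tool", "body": {
  "deltas": [
    {"x": 0, "y": 0, "z": -0.5, "rx": 0, "ry": 0, "rz": 0},
    {"x": 0, "y": 0, "z": -0.7, "rx": 0, "ry": 0, "rz": 0},
    {"x": 0, "y": 0, "z": -0.7, "rx": 0, "ry": 0, "rz": 0},
    {"x": 0, "y": 0, "z": -0.7, "rx": 0, "ry": 0, "rz": 0},
    {"x": 0, "y": 0, "z": -0.7, "rx": 0, "ry": 0, "rz": 0},
    {"x": 0, "y": 0, "z": -0.7, "rx": 0, "ry": 0, "rz": 0},
    {"x": 0, "y": 0, "z": -0.7, "rx": 0, "ry": 0, "rz": 0},
    {"x": 0, "y": 0, "z": -0.5, "rx": 0, "ry": 0, "rz": 0},
    {"x": 0, "y": 0, "z": 0, "rx": 0, "ry": 0, "rz": 0},
    {"x": 0, "y": 0, "z": 0, "rx": 0, "ry": 0, "rz": 0}
  ],
  "gripper": 0,
  "force": 20
}}

```text
t: 25.52
eef_pos: [0.5196, -0.3027, 0.0496]
tool_rot: [[-0.0, 0.998, 0.057], [0.002, 0.057, -0.998], [-1.0, -0.0, -0.002]]
force: [3.0, 2.5, -1.3]
width: 0.174
```

Run:
```python
from h import *
st()
```

```text
t 25.52 p [ 0.5196 -0.3027  0.0496] yaw 3.26 tilt [-0.0001  0.0015] F [ 3.   2.5 -1.3] w 0.174 q [ 1.01  0.72 -0.71  1.79  0.61  0.86  0.06]
```

>>> {"method": "servo_tool", "body": {
  "deltas": [
    {"x": 0, "y": 0, "z": -0.15, "rx": 0, "ry": 0, "rz": 0},
    {"x": 0, "y": 0, "z": -0.15, "rx": 0, "ry": 0, "rz": 0},
    {"x": 0, "y": 0, "z": -0.1, "rx": 0, "ry": 0, "rz": 0},
    {"x": 0, "y": 0, "z": 0, "rx": 0, "ry": 0, "rz": 0},
    {"x": 0, "y": 0, "z": 0, "rx": 0, "ry": 0, "rz": 0}
  ],
  "gripper": 0,
  "force": 20
}}

```text
t: 26.15
eef_pos: [0.5195, -0.3012, 0.0497]
tool_rot: [[0.001, 0.998, 0.055], [-0.001, 0.055, -0.998], [-1.0, 0.001, 0.001]]
force: [5.4, -1.7, -4.9]
width: 0.172
```

Run:
```python
from h import *
st();snap('wrist','w8')
```

```text
t 26.15 p [ 0.5195 -0.3012  0.0497] yaw 3.17 tilt [ 0.0008 -0.0009] F [ 5.4 -1.7 -4.9] w 0.172 q [ 1.    0.72 -0.71  1.79  0.61  0.86  0.06]
```

View pics/w8.png

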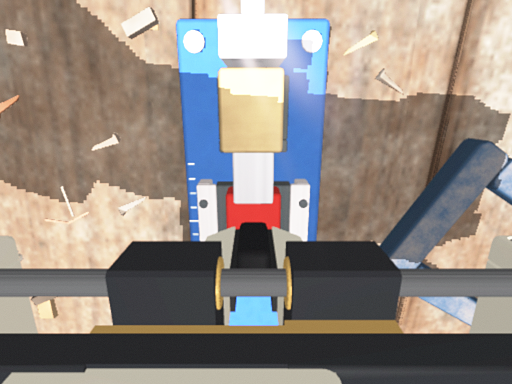

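>>> {"method": "servo_tool", "body": {
  "deltas": [
    {"x": 0, "y": 0, "z": -0.1, "rx": 0, "ry": 0, "rz": 0},
    {"x": 0, "y": 0, "z": -0.1, "rx": 0, "ry": 0, "rz": 0},
    {"x": 0, "y": 0, "z": 0, "rx": 0, "ry": 0, "rz": 0},
    {"x": 0, "y": 0, "z": 0, "rx": 0, "ry": 0, "rz": 0}
  ],
  "gripper": 0,
  "force": 20
}}

```text
t: 26.7
eef_pos: [0.5194, -0.3002, 0.0497]
tool_rot: [[0.001, 0.999, 0.055], [-0.002, 0.055, -0.999], [-1.0, 0.001, 0.002]]
force: [6.7, -2.7, -5.9]
width: 0.172
```

>>> {"method": "servo_tool", "body": {
  "deltas": [
    {"x": 0, "y": 0, "z": -0.1, "rx": 0, "ry": 0, "rz": 0},
    {"x": 0, "y": 0, "z": 0, "rx": 0, "ry": 0, "rz": 0},
    {"x": 0, "y": 0, "z": 0, "rx": 0, "ry": 0, "rz": 0}
  ],
  "gripper": 0,
  "force": 20
}}

```text
t: 27.08
eef_pos: [0.5194, -0.2993, 0.0497]
tool_rot: [[0.001, 0.999, 0.055], [-0.002, 0.055, -0.999], [-1.0, 0.001, 0.002]]
force: [5.1, -4.6, -5.5]
width: 0.169
```

>>> {"method": "servo_tool", "body": {
  "deltas": [
    {"x": 0, "y": 0, "z": -0.1, "rx": 0, "ry": 0, "rz": 0},
    {"x": 0, "y": 0, "z": 0, "rx": 0, "ry": 0, "rz": 0},
    {"x": 0, "y": 0, "z": 0, "rx": 0, "ry": 0, "rz": 0}
  ],
  "gripper": 0,
  "force": 20
}}

```text
t: 27.45
eef_pos: [0.5194, -0.2983, 0.0497]
tool_rot: [[0.001, 0.999, 0.055], [-0.002, 0.055, -0.999], [-1.0, 0.001, 0.002]]
force: [5.9, -4.3, -5.5]
width: 0.169
```

>>> {"method": "servo_tool", "body": {
  "deltas": [
    {"x": 0, "y": 0, "z": -0.1, "rx": 0, "ry": 0, "rz": 0},
    {"x": 0, "y": 0, "z": 0, "rx": 0, "ry": 0, "rz": 0},
    {"x": 0, "y": 0, "z": 0, "rx": 0, "ry": 0, "rz": 0}
  ],
  "gripper": 0,
  "force": 20
}}

```text
t: 27.82
eef_pos: [0.5194, -0.2982, 0.0497]
tool_rot: [[0.002, 0.999, 0.054], [-0.003, 0.054, -0.999], [-1.0, 0.001, 0.003]]
force: [6.3, -5.4, -6.6]
width: 0.17
```

Run:
```python
from h import *
st();snap('wrist','w9')
a=cv2.imread('pics/w9.png')[0:250,156:356];cv2.imwrite('pics/n9.png',cv2.resize(a,None,fx=2.4,fy=2.4,interpolation=2))
```

```text
t 27.82 p [ 0.5194 -0.2982  0.0497] yaw 3.1 tilt [ 0.0015 -0.003 ] F [ 6.3 -5.4 -6.6] w 0.17 q [ 1.    0.72 -0.71  1.8   0.61  0.85  0.05]
```

View pics/n9.png

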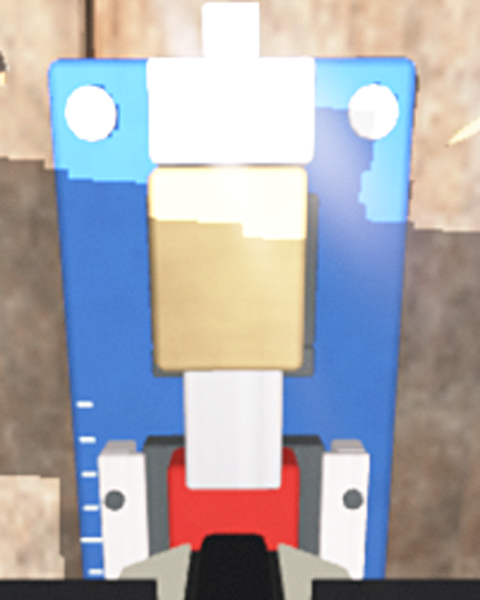

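>>> {"method": "servo_tool", "body": {
  "deltas": [
    {"x": 0, "y": 0, "z": -0.2, "rx": 0, "ry": 0, "rz": 0},
    {"x": 0, "y": 0, "z": 0, "rx": 0, "ry": 0, "rz": 0},
    {"x": 0, "y": 0, "z": 0, "rx": 0, "ry": 0, "rz": 0}
  ],
  "gripper": 0,
  "force": 20
}}

```text
t: 28.25
eef_pos: [0.5194, -0.2981, 0.0497]
tool_rot: [[0.002, 0.999, 0.053], [-0.005, 0.053, -0.999], [-1.0, 0.002, 0.005]]
force: [8.2, -8.6, -9.0]
width: 0.172
```

>>> {"method": "servo_tool", "body": {
  "deltas": [
    {"x": 0, "y": 0, "z": 0, "rx": 0, "ry": 0, "rz": 0},
    {"x": 0, "y": 0, "z": 0, "rx": 0, "ry": 0, "rz": 0},
    {"x": 0, "y": 0, "z": 0, "rx": 0, "ry": 0, "rz": 0},
    {"x": 0, "y": 0, "z": 0, "rx": 0, "ry": 0, "rz": 0},
    {"x": -1, "y": 0, "z": 0, "rx": 0, "ry": 0, "rz": 0},
    {"x": -3, "y": 0, "z": 0, "rx": 0, "ry": 0, "rz": 0},
    {"x": -4, "y": 0, "z": 0, "rx": 0, "ry": 0, "rz": 0},
    {"x": -4, "y": 0, "z": 0, "rx": 0, "ry": 0, "rz": 0},
    {"x": -3, "y": 0, "z": 0, "rx": 0, "ry": 0, "rz": 0},
    {"x": 0, "y": 0, "z": -2, "rx": 0, "ry": 0, "rz": 0},
    {"x": 0, "y": 0, "z": -3, "rx": 0, "ry": 0, "rz": 0},
    {"x": 0, "y": 0, "z": -3, "rx": 0, "ry": 0, "rz": 0},
    {"x": 0, "y": 0, "z": 0, "rx": 0, "ry": 0, "rz": 0},
    {"x": 0, "y": 0, "z": 0, "rx": 0, "ry": 0, "rz": 0}
  ],
  "gripper": 0.6
}}

```text
t: 30.0
eef_pos: [0.514, -0.2134, 0.1993]
tool_rot: [[-0.001, 0.998, 0.056], [-0.0, 0.056, -0.998], [-1.0, -0.001, 0.0]]
force: [0.4, -1.2, 0.2]
width: 0.603
```

Run:
```python
from h import *
st();snap('wrist','w10');st();snap('side','s10')
a=cv2.imread('pics/w10.png')[90:250,176:336];b=cv2.imread('pics/s10.png')[110:200,240:330]
cv2.imwrite('pics/n10.png',np.hstack([cv2.resize(a,(480,480),interpolation=2),cv2.resize(b,(300,480),interpolation=2)[:, :300]]))
g=np.radians(3.2);X=np.array([np.cos(g),np.sin(g)]);Y=np.array([-np.sin(g),np.cos(g)]);O=np.array([.5195,-.3016])
W=cloud('w10');
def J(s):return np.stack([(s[:,:2]-O)@X,(s[:,:2]-O)@Y],1)*1000
s=W[90:240,200:310].reshape(-1,3)
for nm,lo,hi,y0,y1 in [('block',.0845,.0893,50,100),('nose',.045,.053,-30,65),('grip',.074,.085,-40,30)]:
    q=J(s);m=(s[:,2]>lo)&(s[:,2]<hi)&(q[:,1]>y0)&(q[:,1]<y1)&(abs(q[:,0])<20)
    if m.any():print(nm,m.sum(),cv2.minAreaRect(q[m].astype(np.float32)),np.percentile(q[m][:,1],[1,99]),np.median(s[m][:,2]))
```

```text
t 30.0 p [ 0.514  -0.2134  0.1993] yaw 3.24 tilt [-0.0008 -0.0003] F [ 0.4 -1.2  0.2] w 0.603 q [ 1.03  0.47 -0.88  1.81  0.41  1.06  0.05]
t 30.05 p [ 0.5141 -0.2139  0.1993] yaw 3.17 tilt [-0.0006 -0.0003] F [ 0.2 -0.3  0.4] w 0.601 q [ 1.03  0.47 -0.88  1.81  0.41  1.06  0.05]
block 792 ((-0.7328605651855469, 77.2651138305664), (24.41008949279785, 30.216278076171875), 0.7162123322486877) [62.66857037 91.60351979] 0.08700398878511653
nose 342 ((0.3407106399536133, 37.63279724121094), (21.970914840698242, 19.767314910888672), 0.13814395666122437) [27.98609508 47.45076935] 0.04900170834500381
```

View pics/n10.png

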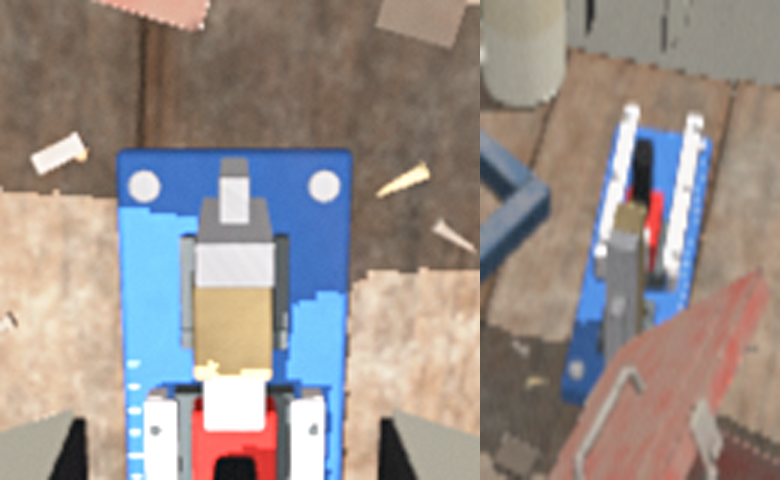

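>>> {"method": "servo_tool", "body": {
  "deltas": [
    {"x": 0, "y": 0, "z": 4, "rx": 0, "ry": 0, "rz": 0},
    {"x": 0, "y": 0, "z": 4, "rx": 0, "ry": 0, "rz": 0},
    {"x": 0, "y": 0, "z": 4, "rx": 0, "ry": 0, "rz": 0},
    {"x": 0, "y": 0, "z": 2, "rx": 0, "ry": 0, "rz": 0},
    {"x": 0, "y": 0, "z": 0, "rx": 0, "ry": 0, "rz": 0},
    {"x": 0, "y": 0, "z": 0, "rx": 0, "ry": 0, "rz": 0},
    {"x": 0, "y": 0, "z": 0, "rx": 0, "ry": 0, "rz": 0}
  ],
  "gripper": 0.6
}}

```text
t: 30.98
eef_pos: [0.5228, -0.351, 0.1999]
tool_rot: [[0.0, 0.998, 0.059], [0.0, 0.059, -0.998], [-1.0, 0.0, -0.0]]
force: [0.5, 0.7, 0.2]
width: 0.6
```

Run:
```python
from h import *
st();snap('wrist','w11');st()
a=cv2.imread('pics/w11.png')[10:250,136:376]
cv2.imwrite('pics/n11.png',cv2.resize(a,None,fx=2.4,fy=2.4,interpolation=2))
g=np.radians(3.2);X=np.array([np.cos(g),np.sin(g)]);Y=np.array([-np.sin(g),np.cos(g)]);O=np.array([.5195,-.3016])
W=cloud('w11')
def J(s):return np.stack([(s[:,:2]-O)@X,(s[:,:2]-O)@Y],1)*1000
s=W[10:240,200:310].reshape(-1,3)
for nm,lo,hi,y0,y1 in [('block',.0845,.0893,50,100),('nose',.045,.053,-30,65),('grip',.074,.085,-40,30)]:
    q=J(s);m=(s[:,2]>lo)&(s[:,2]<hi)&(q[:,1]>y0)&(q[:,1]<y1)&(abs(q[:,0])<20)
    if m.any():print(nm,m.sum(),cv2.minAreaRect(q[m].astype(np.float32)),np.percentile(q[m][:,1],[1,99]),np.median(s[m][:,2]))
```

```text
t 30.98 p [ 0.5228 -0.351   0.1999] yaw 3.37 tilt [0.0002 0.0004] F [0.5 0.7 0.2] w 0.6 q [ 1.12  0.59 -0.82  1.62  0.46  1.13  0.25]
t 31.02 p [ 0.5227 -0.3513  0.1999] yaw 3.35 tilt [0.0001 0.0001] F [-0.2  1.3 -0. ] w 0.601 q [ 1.12  0.59 -0.82  1.62  0.46  1.14  0.25]
block 1370 ((-0.6701726913452148, 77.56114196777344), (32.85032272338867, 24.71334457397461), 89.51884460449219) [61.8054821  93.56762869] 0.08683737506478073
nose 881 ((-0.7332658767700195, 38.258121490478516), (47.426788330078125, 23.43961524963379), 89.35236358642578) [15.49115216 61.41049031] 0.04882095615667942
grip 472 ((0.272524356842041, 3.6116504669189453), (16.54280662536621, 23.2255916595459), 0.010009323246777058) [-7.75447716 15.15759031] 0.08166989953332304
```

View pics/n11.png

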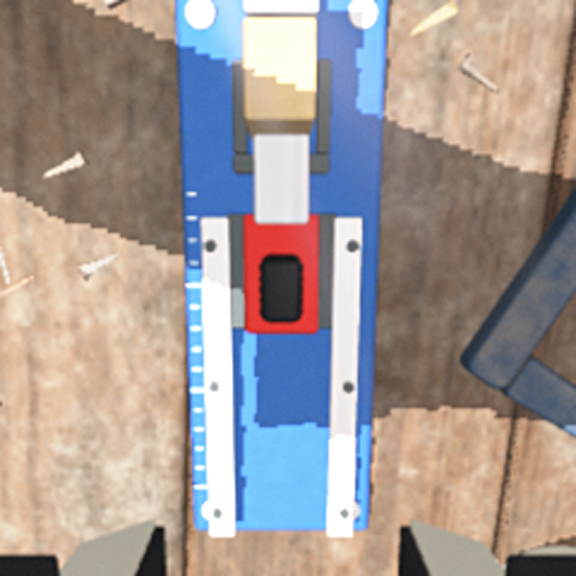

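The nose end is at 61.4 mm, the grip at 3.6 mm (jaw about 80 mm) and the block at 77.56 mm, so everything is where it should be. I'll hand it in.

Run:
```python
from workcell import r
print(r.finish_job())
```

```text
the job is handed in; nothing more can be done
None
```

The brass block now stands upright in the jig's nest, pressed to the fence with the jaw home. I handed the job in at about 31 s of the 64 s allowed.

**What I did:** I lifted the block from the stand by its 32 mm width and set it upright on the mat. I took it again by its 25 mm width, lowered it into the nest with the jaw still open, and released it. Then I slid the jaw along by its grip until it stopped hard against the block, let go and moved the arm clear.

**Last checks (wrist camera, jig axes):**

| Item | Measured | Should be |
|---|---|---|
| Block centre along the track (y) | 77.6 mm | 77.5 mm |
| Block centre across the track (x) | -0.7 mm | 0 mm |
| Block top above the bench | 86.8 mm | 87 mm |
| Jaw nose face (y) | 61.4 mm | 61.5 mm |
| Grip (y), putting the jaw at about 80 mm | 3.6 mm | 3.5 mm |

The gripper was open, with about 0 N on the tool. I estimated the jaw at about 80.8 mm from how far the arm travelled, roughly 1 mm more than the camera reading but still inside the 77.5–83 mm limit.

The jaw started about 23 mm forward rather than fully back, so I took the grip's position from the images. I kept the arm clear of the bolt and the angle iron, but did not measure them again at the end.

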